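# Chock the round post, then take the keyhole stop off the ramp

### The arm

A 6-joint arm with a two-finger parallel gripper is mounted at the origin on the work surface. World frame = base frame: x ahead of the robot, y to its left, z up, the work surface at z = 0. Lengths are in m, angles in rad, forces in N, time in s.
With the tool pointing down it reaches from about 0.25 to 0.775 m from the base axis. Payload 4 kg.
Tool frame: the origin (TCP) lies at the very end of the fingers, on their centre line; the grasp point (between the pads) lies 19 mm behind it; z points along the fingers, x is the direction in which the jaws open and shut, and the axes are right-handed (so a half turn about z gives the same grasp; the last joint's range is limited). The gripper opens to 94 mm and grips with 3 to 60 N. Pads are 16 mm wide; open, the fingers measure 119 mm over their backs; the gripper's body (75 mm by 177 mm) begins 78 mm behind the grasp point.
Start: joints at [1.076, 0.087, 1.371, -0, 1.684, -0.103], TCP at [0.21, 0.508, 0.171] pointing down, gripper open.
Joint ranges: [-3.1, 3.1], [-0.76, 2.03], [0.27, 2.55], [-1.08, 4.22], [0.17, 2.65], [-2.57, 2.57]. Speed limits (rad/s): [2.79, 2.79, 3.14, 3.14, 3.14, 3.14].

### API

Orientations are given as [roll, pitch, yaw] about the fixed x, y, z axes, in that order (R = Rz(yaw) Ry(pitch) Rx(roll)).
In Python, from bench import robot, cams, ticket gives the robot as it stands.
- The arm moves only by the tool jog_arm, never from a script. Its argument "series" is a list of rows, each an object of numbers: "x", "y", "z": the shift along the tool's x, y, z in m; "rx", "ry", "rz": the turn, a rotation vector about the tool's x, y, z in degrees. A call has 1 to 12 rows; each row shifts and turns the pose as measured when the row begins, along the tool's axes as they then stand; what a row does not reach is not made up. A row lasts 1/12 s, in which the tool goes at most 41.7 mm and 7.16 degrees, less where a joint would pass 70% of its speed; a pose out of reach is approached as far as the arm can. A call with a gripper value outside its range is refused whole. "claw" is the opening, from 0 (shut) to 1 (fully open), set as the call begins (left out, the last holds). The fingers move at their own pace and stop on an object; the grip force is fixed at half the most. Time passes only in rows, so rows that do not move let the fingers close. It gives the time, the measured TCP pose, the force and the opening at its end, in the units of the state.
- robot.get_obs(): the state, without advancing time (a new reading comes with each control period).
- cams.snapshot(name): name is "side" or "top" or "wrist"; returns a dict with "img" (400x640x3 uint8, red, green, blue), "mtx" (3x3 intrinsics, pixels), "origin" and "attitude" of the camera in the world. Camera axes: x right, y down, z forward; pixel columns grow to the right and rows downward; lengths in m; the calibration is good to about 2 mm. A picture is of the moment at which its call begins. There is no depth.
- ticket.close_job(): hands the job in, once; it reports no verdict.
Trained networks look in a picture, given as the dict that the camera call returned (one of the last four; its "shot" number tells which), for a name from the list of things; names that differ only in an ending like _2 or _b are one class to them, and where a whole thing is asked for, a point or a joint stands for the part that bears it (a point fixed in the world has none). Each returns a list of dicts, best first, with "p" (0 to 1); they miss things now and then, are a little off and sometimes report something else, mostly with a low value. They report only what shows in the picture. A call takes as long as a camera call. They do not tell look-alikes from the thing itself.
- cams.look_for(thing, picture): "bbox" ([left, top, width, height] in pixels, round what is visible of it).
The state is a dict: "time": time; "joint_positions": joint angles; "qvel": joint speeds; "joint_torque": joint torques, N m; "tool_pos": TCP position; "ee_rot": TCP orientation; "wrist_force": force on the tool from outside, world axes, zero at the start; "wrist_torque": the same for the moment, N m; "width": finger opening in m.
Only numpy, scipy, OpenCV 4.12 (cv2) and the standard library are available. Lean on these libraries where they do the work, as an engineer would, in place of code of your own. Each camera call takes 0.05 s, during which the arm holds its last target.

### The job

A round post blank lies on the ramp and is kept from rolling down only by the aluminium stop that hangs on two screws. Push the red wedge chock under the stop, nose first and squarely, until it is snug against the low side of the post near its middle; then lift the stop up off its screws, pull it away downhill and stand it upright on its foot, lengthwise in the middle of the black mat. The post must stay where it is, held by the chock alone, and the other things on the bench must be left alone.

Things in the scene. Friction and masses are not known exactly. Their poses are not given: they have to be found in the camera images.
- ramp: dark wooden ramp fixed to the table, 230 mm wide (y); x level, pointing uphill. Origin at table height, mid-width, in the plane of the downhill faces of two wooden uprights (x 0 to 30, y +-84 to 106, top 135 mm above the table). Its flat deck slopes at 6 degrees: 40 mm above the table at x = 0, 18 mm at its low end x = -210, 57 mm at its high end x = 165, where an end board stands (100 mm high)
- screw_left (a point): root of the screw in the ramp's upright at y = +95 mm, on its downhill face, 119 mm above the table; axes as the ramp's. It sticks out 12.5 mm towards the ramp's -x: shank 6 mm thick for 8.5 mm, then a head 14 mm across, 4 mm thick. The other upright has the same at y = -95 mm
- post_center (a point): centre of the loose round post blank: cylinder 80 mm across, 150 mm long, about 0.5 kg, light wood, two blue bands. It lies across the ramp (its own y along the ramp's y) and leans lightly downhill on the stop, centre at x = 40, z = 84 mm in the ramp's frame. Let go, it rolls down the deck
- chock_nose (a point): middle of the thin front edge, at the underside, of the loose red wedge chock: 100 mm long (x, towards the nose), 50 wide, 26 high, about 0.22 kg; nose 2 mm thick, then a 35 degree face. It starts on the low part of the deck, nose roughly uphill, and fits under the hanging stop with 5 mm to spare. Snug to the leaning post, this point is at x = 32 mm in the ramp's frame
- chock_back (a point): middle of the chock's upright back face (50 mm wide, 26 high), 13 mm above its underside, 100 mm behind the nose. While the chock lies on the deck its axes are level: x horizontal towards the nose, z up. It slides under 1 to 4 N
- stop_grip (a point): middle of the grip tab (yellow stripe) of the loose aluminium stop, 0.36 kg: an upright leaf 230 mm long (y), 6 thick (x), 62 high, and on its top edge at mid-length the tab, 40 (y) x 6 (x) x 37 mm high. The point is 18 mm below the tab's top, 81 above the stop's underside. It hangs against the uprights, axes as the ramp's, underside 72 mm above the table
- stop_foot (a point): centre of the stop's underside (51 mm in x by 230 in y), 22.5 mm to -x of the tab's middle; z up; a 5 mm thick foot reaches 45 mm from the leaf to -x, on which it stands. Keyholes in the leaf at y +-95 mm: 10 mm wide slot (shank in its upper end), below it a 24 x 24 mm hole. Lifted 22 mm (17 to 26) it pulls off the screw heads to -x, downhill
- mat: black rubber mat fixed flat on the table, 170 mm (x) by 300 mm (y), 4 mm thick; origin at the centre of its underside
- screw_pot: small grey plastic screw pot, 40 mm across, 34 mm high, standing on the low part of the ramp's deck near its +y edge; origin at its underside; a bystander
- glue: white glue bottle, 56 mm across, 160 mm high, on the table; origin at its underside; a bystander
- jar: amber jar with a black lid, 66 mm across, 85 mm high, on the table; origin at its underside; a bystander
- mallet: hammer with a wooden handle lying on the table; a bystander
- offcut: dark wood offcut, 160 x 45 x 30 mm, lying on the table; a bystander
Things that resemble listed ones, but are neither listed nor needed, are in the scene too. Of the things that look like the part that bears chock_nose, the middle-sized one is meant. What is shaped like the part that bears stop_grip but pink is not meant.

How it is judged:
On the way, in this order (a step that is already met when the one before it is completed fails the run):
1. the chock is pushed snug against the low side of the post while the stop still hangs on its screws (x of chock_nose in the frame of ramp above 0.027 m and y of chock_nose in the frame of ramp between -0.035 and 0.035 m and angle between the x axis of chock_nose and the x axis of ramp, either way round below 0.26 rad and z of chock_nose in the frame of ramp below 0.055 m and x of post_center in the frame of ramp between 0.033 and 0.07 m and z of post_center in the frame of ramp between 0.081 and 0.093 m and z of stop_foot in the frame of ramp below 0.082 m and x of stop_foot in the frame of ramp above -0.04 m), for 0.2 s.
2. the stop is lifted off its screws and clear of the uprights, the post staying on the ramp (x of post_center in the frame of ramp between 0.033 and 0.07 m and z of post_center in the frame of ramp between 0.081 and 0.093 m and x of stop_foot in the frame of ramp below -0.06 m and contact force between stop and ramp below 0.05 N), for 0.1 s.
At the end, for the whole second after the job is handed in: the post rests still between the ramp's uprights, pressing on the chock, which is snug to it (nose within about 5 mm), within 35 mm of the ramp's middle and 15 degrees of square; the stop stands still, upright and lengthwise (17 degrees) on the mat, within 55 (x) and 40 mm (y) of its middle (x of chock_nose in the frame of ramp above 0.027 m and y of chock_nose in the frame of ramp between -0.035 and 0.035 m and angle between the x axis of chock_nose and the x axis of ramp, either way round below 0.26 rad and z of chock_nose in the frame of ramp below 0.055 m and x of post_center in the frame of ramp between 0.033 and 0.07 m and z of post_center in the frame of ramp between 0.081 and 0.093 m and contact force between chock and post above 0.05 N and linear speed of each of post, chock, stop below 0.01 m/s and angular speed of post below 0.1 rad/s and x of stop_foot in the frame of mat between -0.055 and 0.055 m and y of stop_foot in the frame of mat between -0.04 and 0.04 m and angle between the y axis of stop_foot and the y axis of mat, either way round below 0.3 rad and angle between stop_foot's own z axis and vertical below 0.1 rad and height (world z) of stop_foot below 0.01 m); the robot touches nothing.
It fails at once if a bystander is moved by more than 30 mm (distance of any of screw_pot, glue, jar, mallet, offcut from where it was at the start of the episode above 0.03 m).
It also fails if it takes over 64 s, if anything falls off the work surface, if the arm or the gripper's body presses on something with over 40 N, if the wrist force passes 120 N, or if a joint passes its speed limit or range.

## Working session

There is one attempt and no reset: what is moved stays moved. The work goes in short steps, Python scripts to look and compute and a tool call to move; the robot and the scene stay as the last step left them, time stands still between calls to the robot, and variables do not carry over. Pictures are saved under pics/ and viewed, and the job is handed in when it is done.

Besides the shell and the picture viewer there is one more tool, called after "Request:" by a JSON object that holds its "fn" and its "kwargs". jog_arm: Moves the arm, as the interface text tells. Its arguments: {"type":"object","properties":{"series":{"type":"array","items":{"type":"object","properties":{"x":{"type":"number"},"y":{"type":"number"},"z":{"type":"number"},"rx":{"type":"number"},"ry":{"type":"number"},"rz":{"type":"number"}}}},"claw":{"type":"number"}},"required":["series"]}

```bash
ls; mkdir -p pics; python3 - <<'E'
from bench import robot,cams,ticket
import cv2,numpy as np
print(robot.get_obs())
for n in ("side","top"):
    s=cams.snapshot(n); cv2.imwrite(f"pics/{n}0.png",s["img"][:,:,::-1]); print(n,s["mtx"],s["origin"],s["attitude"],s["shot"])
    np.savez(f"pics/{n}0.npz",mtx=s["mtx"],origin=s["origin"],att=s["attitude"])
E
```

```text
pics
{'time': 0.0, 'joint_positions': array([ 1.07589224e+00,  8.79742240e-02,  1.37221568e+00,  5.49733954e-06,
        1.68357716e+00, -1.03091621e-01]), 'qvel': array([ 0.00039663,  0.00041435,  0.00033166,  0.00031011, -0.00147851,
        0.00078831]), 'joint_torque': array([-1.32293040e-03, -3.40180528e+01, -3.02420104e+01,  7.14631914e-02,
        3.30667372e-02, -1.68807342e-04]), 'tool_pos': array([0.20973565, 0.5077879 , 0.17011331]), 'ee_rot': array([-3.14136345e+00,  2.16230525e-03,  1.17898472e+00]), 'wrist_force': array([-0.40583778, -0.11080334,  0.75395172]), 'wrist_torque': array([0.00403212, 0.0268219 , 0.03672516]), 'width': 0.09326009503533958}
side [[437.09376027   0.         313.49271465]
 [  0.         437.09376027 197.56812483]
 [  0.           0.           1.        ]] [ 0.05883435 -0.83531837  1.26624062] [-2.48039945 -0.00495697 -0.53303831] 1
top [[420.99941312   0.         322.711096  ]
 [  0.         420.99941312 193.93762247]
 [  0.           0.           1.        ]] [ 0.3616795  -0.0403231   1.36855342] [-3.0208886  -0.01744345 -1.5597641 ] 2
```

View pics/side0.png

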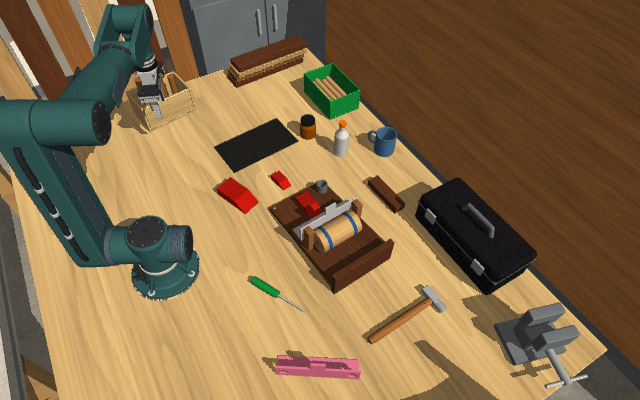

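View pics/top0.png

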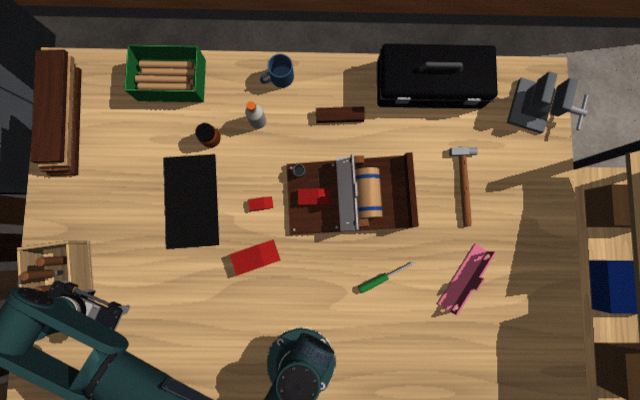

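```bash
cat > h.py <<'E'
import numpy as np,cv2
from scipy.spatial.transform import Rotation as R
from scipy.optimize import least_squares
def cam(n):
    d=np.load(n); return dict(K=d["mtx"],o=d["origin"],A=R.from_euler("xyz",d["att"]).as_matrix())
def proj(c,P):
    p=(np.atleast_2d(P)-c["o"])@c["A"]; q=p@c["K"].T; return q[:,:2]/q[:,2:]
def ray(c,uv,z):
    d=c["A"]@np.linalg.solve(c["K"],np.array([uv[0],uv[1],1.])); return c["o"]+d*(z-c["o"][2])/d[2]
E
python3 - <<'E'
from h import *
im=cv2.imread("pics/top0.png"); 
c=im[140:250,220:430]; cv2.imwrite("pics/topc.png",cv2.resize(c,None,fx=3.8,fy=3.8,interpolation=cv2.INTER_CUBIC))
im=cv2.imread("pics/side0.png"); 
c=im[165:305,210:410]; cv2.imwrite("pics/sidec.png",cv2.resize(c,None,fx=4,fy=4,interpolation=cv2.INTER_CUBIC))
t=cam("pics/top0.npz");s=cam("pics/side0.npz")
print(proj(t,[[0,0,0],[0.5,0,0],[0.21,.508,.17]]),proj(s,[[0,0,0],[0.21,.508,.17]]))
E
```

```text
[[300.87026389 361.56988524]
 [303.51778965 202.18813007]
 [116.01800203 298.12110279]] [[165.40583468 268.89286796]
 [163.04122207 116.03735658]]
```

View pics/topc.png

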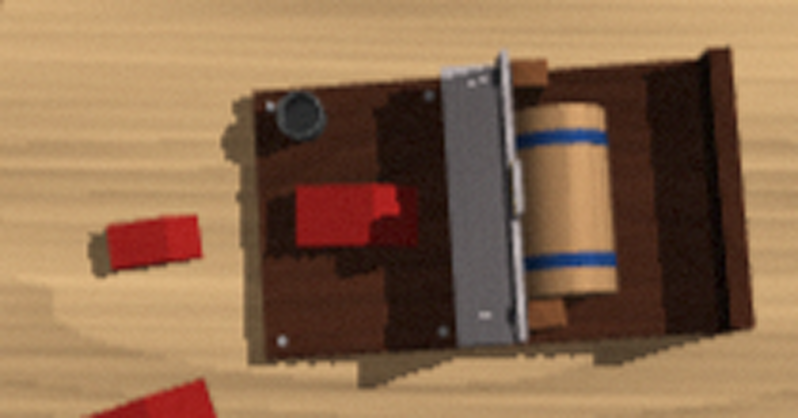

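View pics/sidec.png

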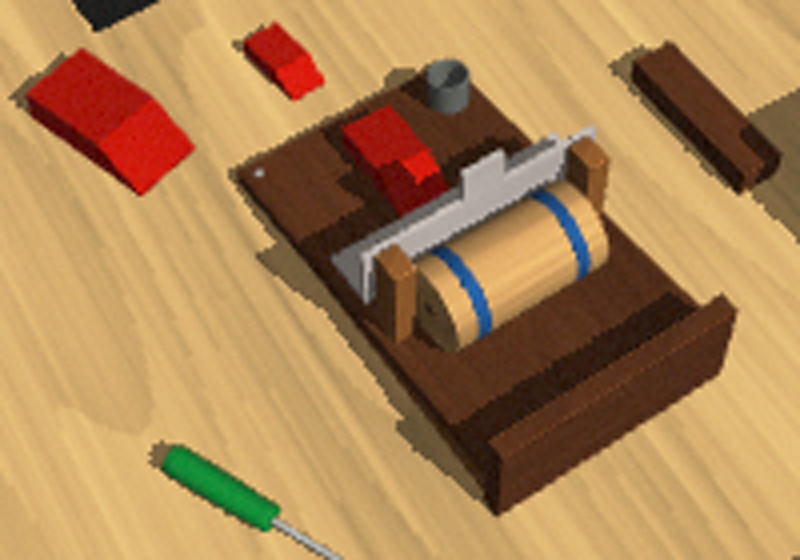

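```bash
cat > fit.py <<'E'
from h import *
t=cam("pics/top0.npz");s=cam("pics/side0.npz")
T=lambda u,v:(u/3.8+220-.37,v/3.8+140-.37)
S=lambda u,v:(u/4+210-.37,v/4+165-.37)
obs=[(t,(-.210,.115,.018),T(254,92)),(t,(-.210,-.115,.018),T(265,358)),
(t,(-.003,.115,.134),T(504,54)),(t,(-.003,-.115,.134),T(522,341)),
(t,(-.051,.115,.077),T(443,71)),(t,(-.051,-.115,.077),T(460,345)),
(s,(-.210,-.115,.018),S(233,173)),
(s,(-.003,-.115,.134),S(369,258)),(s,(-.003,.115,.134),S(594,130)),
(s,(-.003,.02,.171),S(504,151)),(s,(-.003,-.02,.171),S(464,174)),
(s,(.0,-.106,.135),S(381,258)),(s,(.03,-.106,.135),S(392,283)),(s,(.03,-.084,.135),S(416,268)),
(s,(.03,.106,.135),S(608,158)),(s,(.04,-.075,.084),S(432,308))]
def res(p,full=False):
    Rm=R.from_euler("z",p[2]).as_matrix(); o=[]
    for c,X,uv in obs: o.append(proj(c,Rm@np.array(X)+[p[0],p[1],0])[0]-uv)
    o=np.array(o); return o if full else o.ravel()
r=least_squares(res,[.5,-.1,-1.5],loss="soft_l1")
print(r.x,np.degrees(r.x[2])); print(res(r.x,True).round(1))
E
python3 fit.py
```

```text
[ 0.52488407 -0.16028559 -1.49892104] -85.88184967970548
[[-0.1 -0.5]
 [ 0.6  0.3]
 [ 0.6 -1.8]
 [ 1.3 -0.5]
 [-0.3 -1.5]
 [ 0.1  0.1]
 [ 0.1 -0.3]
 [-2.4  0.3]
 [-0.4 -0.7]
 [-0.6  0.3]
 [-1.   0.3]
 [-2.5 -0.6]
 [ 0.2 -0.1]
 [ 0.1  0.3]
 [ 0.3 -0. ]
 [ 0.1 -0.1]]
```

```bash
cat > fit2.py <<'E'
from h import *
t=cam("pics/top0.npz");s=cam("pics/side0.npz")
T=lambda u,v:(u/3.8+220-.37,v/3.8+140-.37)
S=lambda u,v:(u/4+210-.37,v/4+165-.37)
Rr=R.from_euler("z",-1.49892).as_matrix(); ro=np.array([.52488,-.16029,0])
# chock frame: x to nose (nose at 0), z up from underside ; deck tilt
tilt=R.from_euler("y",-6,degrees=True).as_matrix()
obs=[(t,(-.1,.025,.026),T(296,185)),(t,(-.1,-.025,.026),T(295,246)),(t,(0,-.025,.001),T(417,247)),(t,(0,.025,.001),T(417,187)),
(s,(-.1,-.025,.026),S(343,126)),(s,(-.1,.025,.026),S(388,107)),(s,(-.034,-.025,.026),S(391,182)),(s,(-.034,.025,.026),S(436,149)),(s,(0,-.025,.001),S(406,215)),(s,(0,.025,.001),S(446,190))]
def pose(p):
    return Rr@tilt@R.from_euler("z",p[2]).as_matrix(), ro+Rr@np.array([p[0],p[1],.040+p[0]*np.tan(np.radians(6))])
def res(p,full=False):
    M,o=pose(p); r=np.array([proj(c,M@np.array(X)+o)[0]-uv for c,X,uv in obs]); return r if full else r.ravel()
r=least_squares(res,[-.08,0,0],loss="soft_l1"); print(r.x,np.degrees(r.x[2])); print(res(r.x,True).round(1))
M,o=pose(r.x); print("nose",o,"back",o+M@[-.1,0,.013])
# mat
cs=[(163,157),(215,154),(219,245),(166,249)]
P=np.array([ray(t,c,.004) for c in cs]); print(P.round(3),P.mean(0), np.linalg.norm(P-np.roll(P,1,0),axis=1))
S=np.array([ray(s,c,.004) for c in [(215,148),(277,119),(299,138),(234,170)]]);print(S.round(3),S.mean(0))
E
python3 fit2.py; python3 - <<'E'
from h import *
im=cv2.imread("pics/top0.png"); cv2.imwrite("pics/matc.png",cv2.resize(im[130:270,140:240],None,fx=4,fy=4,interpolation=cv2.INTER_CUBIC))
cv2.imwrite("pics/gripc.png",cv2.resize(cv2.imread("pics/side0.png")[40:140,90:230],None,fx=5,fy=5,interpolation=cv2.INTER_CUBIC))
E
```

```text
[-0.07567088 -0.00121348 -0.04239692] -2.429164318616039
[[ 0.1 -0.3]
 [ 0.6 -0.6]
 [ 0.7 -1. ]
 [ 0.3 -0.8]
 [-0.9  0.4]
 [-0.2 -0.7]
 [-3.3 -2.1]
 [-2.3 -0. ]
 [-1.4  0.5]
 [ 0.8  0.5]]
nose [ 0.51823539 -0.08490164  0.03204667] back [0.51522959 0.01586436 0.034532  ]
[[0.643 0.463 0.004]
 [0.655 0.293 0.004]
 [0.358 0.268 0.004]
 [0.344 0.436 0.004]] [0.49992317 0.36515831 0.004     ] [0.29998304 0.16976462 0.29788346 0.16868686]
[[0.35  0.423 0.004]
 [0.644 0.45  0.004]
 [0.669 0.303 0.004]
 [0.368 0.277 0.004]] [0.50790023 0.36344823 0.004     ]
```

View pics/matc.png

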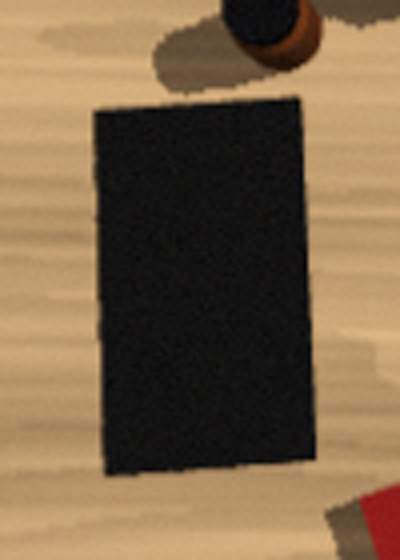

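View pics/gripc.png

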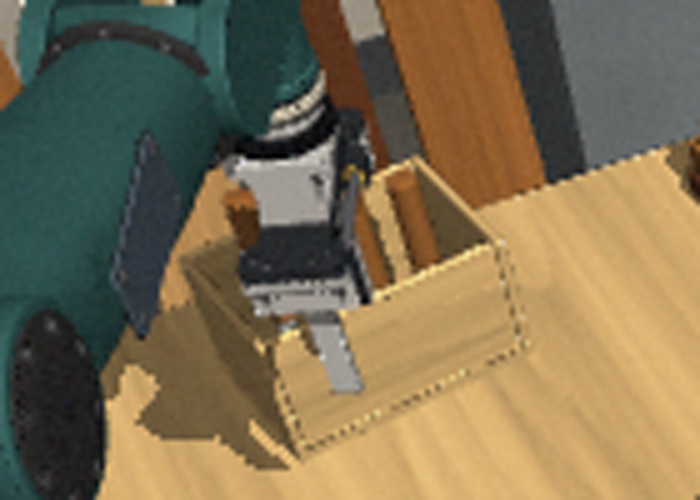

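```bash
cat > plan.py <<'E'
from h import *
import json
Rr=R.from_euler("z",-1.49892); ro=np.array([.52488,-.16029,0])
def W(x,y,z): return ro+Rr.apply([x,y,z])
def RT(yaw,al=0): return R.from_euler("z",yaw)*R.from_euler("x",180,degrees=True)*R.from_euler("x",al,degrees=True)
def cur():
    from bench import robot
    o=robot.get_obs(); return o,np.array(o["tool_pos"]),R.from_euler("xyz",o["ee_rot"])
def inramp(p): return Rr.inv().apply(np.array(p)-ro)
def plan(p,q,pt,qt,n=None):
    d=np.linalg.norm(pt-p); rv=(q.inv()*qt).as_rotvec(degrees=True); a=np.linalg.norm(rv)
    n=n or int(max(np.ceil(d/.036),np.ceil(a/6.5),1)); rows=[]
    for k in range(n):
        qk=q*R.from_rotvec(rv*k/n,degrees=True); t=qk.inv().apply((pt-p)/n).round(3)
        v=(rv/n).round(1); r={}
        for key,val in zip(("x","y","z","rx","ry","rz"),list(t)+list(v)):
            if val: r[key]=float(val)
        rows.append(r)
    print(n,"rows  d",round(d,4),"ang",round(a,1)); print(json.dumps(rows))
E
python3 - <<'E'
from plan import *
o,p,q=cur()
a=p+[0,0,.14]; plan(p,q,a,q)
b=W(-.235,0,.16); plan(a,q,b,RT(.0719,-20)); 
E
```

```text
4 rows  d 0.14 ang 0.0
[{"z": -0.035}, {"z": -0.035}, {"z": -0.035}, {"z": -0.035}]
16 rows  d 0.5474 ang 66.2
[{"x": -0.018, "y": 0.028, "z": 0.009, "rx": -1.1, "ry": -0.7, "rz": 3.9}, {"x": -0.016, "y": 0.029, "z": 0.01, "rx": -1.1, "ry": -0.7, "rz": 3.9}, {"x": -0.014, "y": 0.029, "z": 0.011, "rx": -1.1, "ry": -0.7, "rz": 3.9}, {"x": -0.012, "y": 0.03, "z": 0.012, "rx": -1.1, "ry": -0.7, "rz": 3.9}, {"x": -0.009, "y": 0.03, "z": 0.012, "rx": -1.1, "ry": -0.7, "rz": 3.9}, {"x": -0.007, "y": 0.031, "z": 0.013, "rx": -1.1, "ry": -0.7, "rz": 3.9}, {"x": -0.005, "y": 0.031, "z": 0.014, "rx": -1.1, "ry": -0.7, "rz": 3.9}, {"x": -0.003, "y": 0.031, "z": 0.014, "rx": -1.1, "ry": -0.7, "rz": 3.9}, {"y": 0.031, "z": 0.015, "rx": -1.1, "ry": -0.7, "rz": 3.9}, {"x": 0.002, "y": 0.03, "z": 0.016, "rx": -1.1, "ry": -0.7, "rz": 3.9}, {"x": 0.004, "y": 0.03, "z": 0.016, "rx": -1.1, "ry": -0.7, "rz": 3.9}, {"x": 0.006, "y": 0.029, "z": 0.017, "rx": -1.1, "ry": -0.7, "rz": 3.9}, {"x": 0.009, "y": 0.028, "z": 0.017, "rx": -1.1, "ry": -0.7, "rz": 3.9}, {"x": 0.011, "y": 0.027, "z": 0.018, "rx": -1.1, "ry": -0.7, "rz": 3.9}, {"x": 0.013, "y": 0.026, "z": 0.018, "rx": -1.1, "ry": -0.7, "rz": 3.9}, {"x": 0.015, "y": 0.025, "z": 0.018, "rx": -1.1, "ry": -0.7, "rz": 3.9}]
```

Request:
{"fn": "jog_arm", "kwargs": {"series": [{"z": -0.035}, {"z": -0.035}, {"z": -0.035}, {"z": -0.035}], "claw": 0.2}}

```text
invalid input
```

Request:
{"fn": "jog_arm", "kwargs": {"series": [{"x": -0.018, "y": 0.028, "z": 0.009, "rx": -1.1, "ry": -0.7, "rz": 3.9}, {"x": -0.016, "y": 0.029, "z": 0.01, "rx": -1.1, "ry": -0.7, "rz": 3.9}, {"x": -0.014, "y": 0.029, "z": 0.011, "rx": -1.1, "ry": -0.7, "rz": 3.9}, {"x": -0.012, "y": 0.03, "z": 0.012, "rx": -1.1, "ry": -0.7, "rz": 3.9}, {"x": -0.009, "y": 0.03, "z": 0.012, "rx": -1.1, "ry": -0.7, "rz": 3.9}, {"x": -0.007, "y": 0.031, "z": 0.013, "rx": -1.1, "ry": -0.7, "rz": 3.9}, {"x": -0.005, "y": 0.031, "z": 0.014, "rx": -1.1, "ry": -0.7, "rz": 3.9}, {"x": -0.003, "y": 0.031, "z": 0.014, "rx": -1.1, "ry": -0.7, "rz": 3.9}, {"y": 0.031, "z": 0.015, "rx": -1.1, "ry": -0.7, "rz": 3.9}, {"x": 0.002, "y": 0.03, "z": 0.016, "rx": -1.1, "ry": -0.7, "rz": 3.9}]}}

```text
invalid input
```

```bash
python3 - <<'E'
from plan import *
o,p,q=cur(); print(o["time"],p,inramp(p),o["ee_rot"],o["wrist_force"],o["width"])
plan(p,q,W(-.235,0,.11),RT(.0719,-20)); plan(W(-.235,0,.11),RT(.0719,-20),W(-.235,0,.028),RT(.0719,-20))
E
```

```text
0.1 [0.20976153 0.50784089 0.17026709] [-0.68903585 -0.26632338  0.17026709] [-3.14142444e+00  1.88907193e-03  1.17899072e+00] [-0.48054446  0.31061299 -0.87215626] 0.09398834760743521
15 rows  d 0.5298 ang 66.2
[{"x": -0.019, "y": 0.029, "z": 0.004, "rx": -1.2, "ry": -0.7, "rz": 4.2}, {"x": -0.017, "y": 0.031, "z": 0.005, "rx": -1.2, "ry": -0.7, "rz": 4.2}, {"x": -0.015, "y": 0.032, "z": 0.006, "rx": -1.2, "ry": -0.7, "rz": 4.2}, {"x": -0.012, "y": 0.033, "z": 0.007, "rx": -1.2, "ry": -0.7, "rz": 4.2}, {"x": -0.01, "y": 0.033, "z": 0.007, "rx": -1.2, "ry": -0.7, "rz": 4.2}, {"x": -0.007, "y": 0.034, "z": 0.008, "rx": -1.2, "ry": -0.7, "rz": 4.2}, {"x": -0.004, "y": 0.034, "z": 0.009, "rx": -1.2, "ry": -0.7, "rz": 4.2}, {"x": -0.002, "y": 0.034, "z": 0.01, "rx": -1.2, "ry": -0.7, "rz": 4.2}, {"x": 0.001, "y": 0.034, "z": 0.01, "rx": -1.2, "ry": -0.7, "rz": 4.2}, {"x": 0.003, "y": 0.033, "z": 0.011, "rx": -1.2, "ry": -0.7, "rz": 4.2}, {"x": 0.006, "y": 0.033, "z": 0.012, "rx": -1.2, "ry": -0.7, "rz": 4.2}, {"x": 0.008, "y": 0.032, "z": 0.012, "rx": -1.2, "ry": -0.7, "rz": 4.2}, {"x": 0.011, "y": 0.031, "z": 0.013, "rx": -1.2, "ry": -0.7, "rz": 4.2}, {"x": 0.013, "y": 0.03, "z": 0.013, "rx": -1.2, "ry": -0.7, "rz": 4.2}, {"x": 0.016, "y": 0.029, "z": 0.014, "rx": -1.2, "ry": -0.7, "rz": 4.2}]
3 rows  d 0.082 ang 0.0
[{"y": -0.009, "z": 0.026}, {"y": -0.009, "z": 0.026}, {"y": -0.009, "z": 0.026}]
```

Request:
{"fn": "jog_arm", "kwargs": {"series": [{"x": 0, "y": 0, "z": -0.035, "rx": 0, "ry": 0, "rz": 0}, {"x": 0, "y": 0, "z": -0.035, "rx": 0, "ry": 0, "rz": 0}, {"x": 0, "y": 0, "z": -0.035, "rx": 0, "ry": 0, "rz": 0}, {"x": 0, "y": 0, "z": -0.035, "rx": 0, "ry": 0, "rz": 0}], "claw": 0.2}}

```text
time: 0.43
tool_pos: [0.2065, 0.5018, 0.2973]
ee_rot: [-3.138, 0.037, 1.179]
wrist_force: [-0.8, -0.2, -0.5]
width: 0.0709
```

```bash
sed -i 's/        for key,val in.*/        for key,val in zip(("x","y","z","rx","ry","rz"),list(t)+list(v)): r[key]=float(val)+0.0/; /if val: r/d' plan.py; sed -i 's/print(json.dumps(rows))/print(json.dumps(rows,separators=(",",":")).replace("0.0,","0,").replace("0.0}","0}"))/' plan.py
python3 - <<'E'
from plan import *
o,p,q=cur()
plan(p,q,W(-.235,0,.16),RT(.0719,-20))
E
```

```text
16 rows  d 0.541 ang 65.9
[{"x":-0.017,"y":0.028,"z":0.009,"rx":-1.1,"ry":-0.6,"rz":3.9},{"x":-0.015,"y":0.029,"z":0.01,"rx":-1.1,"ry":-0.6,"rz":3.9},{"x":-0.013,"y":0.029,"z":0.01,"rx":-1.1,"ry":-0.6,"rz":3.9},{"x":-0.011,"y":0.03,"z":0.011,"rx":-1.1,"ry":-0.6,"rz":3.9},{"x":-0.009,"y":0.03,"z":0.012,"rx":-1.1,"ry":-0.6,"rz":3.9},{"x":-0.006,"y":0.031,"z":0.012,"rx":-1.1,"ry":-0.6,"rz":3.9},{"x":-0.004,"y":0.031,"z":0.013,"rx":-1.1,"ry":-0.6,"rz":3.9},{"x":-0.002,"y":0.031,"z":0.014,"rx":-1.1,"ry":-0.6,"rz":3.9},{"x":0,"y":0.031,"z":0.014,"rx":-1.1,"ry":-0.6,"rz":3.9},{"x":0.003,"y":0.03,"z":0.015,"rx":-1.1,"ry":-0.6,"rz":3.9},{"x":0.005,"y":0.03,"z":0.015,"rx":-1.1,"ry":-0.6,"rz":3.9},{"x":0.007,"y":0.029,"z":0.016,"rx":-1.1,"ry":-0.6,"rz":3.9},{"x":0.009,"y":0.028,"z":0.016,"rx":-1.1,"ry":-0.6,"rz":3.9},{"x":0.011,"y":0.027,"z":0.017,"rx":-1.1,"ry":-0.6,"rz":3.9},{"x":0.013,"y":0.026,"z":0.017,"rx":-1.1,"ry":-0.6,"rz":3.9},{"x":0.015,"y":0.025,"z":0.017,"rx":-1.1,"ry":-0.6,"rz":3.9}]
```

Request:
{"fn": "jog_arm", "kwargs": {"series": [{"x": -0.017, "y": 0.028, "z": 0.009, "rx": -1.1, "ry": -0.6, "rz": 3.9}, {"x": -0.015, "y": 0.029, "z": 0.01, "rx": -1.1, "ry": -0.6, "rz": 3.9}, {"x": -0.013, "y": 0.029, "z": 0.01, "rx": -1.1, "ry": -0.6, "rz": 3.9}, {"x": -0.011, "y": 0.03, "z": 0.011, "rx": -1.1, "ry": -0.6, "rz": 3.9}, {"x": -0.009, "y": 0.03, "z": 0.012, "rx": -1.1, "ry": -0.6, "rz": 3.9}, {"x": -0.006, "y": 0.031, "z": 0.012, "rx": -1.1, "ry": -0.6, "rz": 3.9}, {"x": -0.004, "y": 0.031, "z": 0.013, "rx": -1.1, "ry": -0.6, "rz": 3.9}, {"x": -0.002, "y": 0.031, "z": 0.014, "rx": -1.1, "ry": -0.6, "rz": 3.9}, {"x": 0, "y": 0.031, "z": 0.014, "rx": -1.1, "ry": -0.6, "rz": 3.9}, {"x": 0.003, "y": 0.03, "z": 0.015, "rx": -1.1, "ry": -0.6, "rz": 3.9}, {"x": 0.005, "y": 0.03, "z": 0.015, "rx": -1.1, "ry": -0.6, "rz": 3.9}, {"x": 0.007, "y": 0.029, "z": 0.016, "rx": -1.1, "ry": -0.6, "rz": 3.9}]}}

```text
time: 1.43
tool_pos: [0.4399, 0.1744, 0.2008]
ee_rot: [2.867, 0.032, 0.328]
wrist_force: [1.2, 0.2, 0.6]
width: 0.0189
```

```bash
python3 - <<'E'
from plan import *
o,p,q=cur(); print(p,inramp(p),o["width"])
plan(p,q,W(-.235,0,.10),RT(.0719,-20))
E
```

```text
[0.43991788 0.17436207 0.20080053] [-0.33988951 -0.06070989  0.20080053] 0.01888774850879535
5 rows  d 0.1576 ang 15.3
[{"x":0.007,"y":0.017,"z":0.026,"rx":-0.8,"ry":-0.6,"rz":2.9},{"x":0.008,"y":0.016,"z":0.026,"rx":-0.8,"ry":-0.6,"rz":2.9},{"x":0.009,"y":0.016,"z":0.026,"rx":-0.8,"ry":-0.6,"rz":2.9},{"x":0.01,"y":0.015,"z":0.026,"rx":-0.8,"ry":-0.6,"rz":2.9},{"x":0.011,"y":0.014,"z":0.026,"rx":-0.8,"ry":-0.6,"rz":2.9}]
```

Request:
{"fn": "jog_arm", "kwargs": {"series": [{"x": 0.008, "y": 0.017, "z": 0.026, "rx": -0.8, "ry": -0.6, "rz": 3.2}, {"x": 0.009, "y": 0.017, "z": 0.026, "rx": -0.8, "ry": -0.6, "rz": 3.2}, {"x": 0.01, "y": 0.016, "z": 0.026, "rx": -0.8, "ry": -0.6, "rz": 3.2}, {"x": 0.011, "y": 0.015, "z": 0.026, "rx": -0.8, "ry": -0.6, "rz": 3.0}, {"x": 0.012, "y": 0.014, "z": 0.026, "rx": -0.8, "ry": -0.6, "rz": 3.0}, {"x": 0, "y": 0, "z": 0, "rx": 0, "ry": 0, "rz": 0}]}}

```text
time: 1.93
tool_pos: [0.5132, 0.0617, 0.0912]
ee_rot: [2.787, 0.0, 0.032]
wrist_force: [-1.1, 0.1, -0.6]
width: 0.0188
```

```bash
python3 - <<'E'
from plan import *
from bench import cams
o,p,q=cur(); print(p,inramp(p),o["ee_rot"])
plan(p,q,W(-.21,0,.028),RT(.0719,-20))
for n in ("side","wrist","top"):
    s=cams.snapshot(n); cv2.imwrite(f"pics/{n}1.png",s["img"][:,:,::-1])
    np.savez(f"pics/{n}1.npz",mtx=s["mtx"],origin=s["origin"],att=s["attitude"])
    im=s["img"][:,:,::-1]
    if n=="side": cv2.imwrite("pics/side1c.png",cv2.resize(im[100:305,150:410],None,fx=2.8,fy=2.8,interpolation=cv2.INTER_CUBIC))
E
```

```text
[0.51324083 0.06170003 0.09124531] [-0.22225271  0.00433297  0.09124531] [2.78729958e+00 4.14990498e-04 3.15109489e-02]
2 rows  d 0.0646 ang 2.3
[{"x":-0.002,"y":-0.005,"z":0.032,"rx":0.1,"ry":0.4,"rz":-1.1},{"x":-0.002,"y":-0.005,"z":0.032,"rx":0.1,"ry":0.4,"rz":-1.1}]
```

View pics/side1c.png

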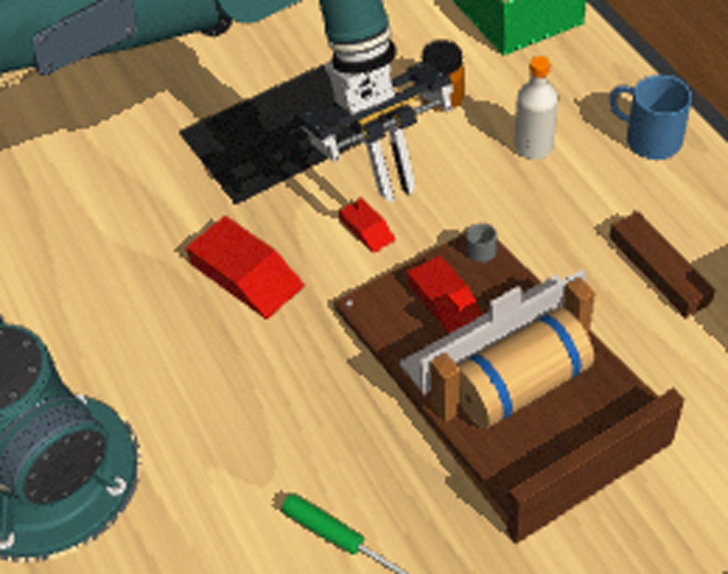

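View pics/wrist1.png

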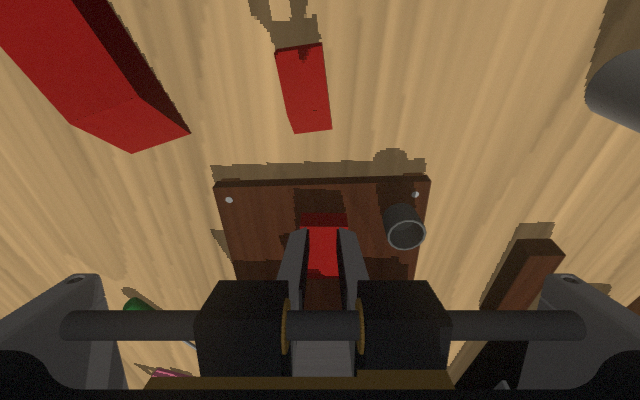

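Request:
{"fn": "jog_arm", "kwargs": {"series": [{"x": -0.002, "y": -0.006, "z": 0.032, "rx": 0.1, "ry": 0.4, "rz": -1.1}, {"x": -0.002, "y": -0.006, "z": 0.032, "rx": 0.1, "ry": 0.4, "rz": -1.1}, {"x": 0, "y": 0, "z": 0, "rx": 0, "ry": 0, "rz": 0}]}}

```text
time: 2.33
tool_pos: [0.5159, 0.0592, 0.0382]
ee_rot: [2.799, -0.021, 0.085]
wrist_force: [-1.0, 0.8, -0.6]
width: 0.0185
```

```bash
python3 - <<'E'
from plan import *
o,p,q=cur(); print(p,inramp(p),o["ee_rot"],o["wrist_force"],o["width"])
plan(p,q,W(-.19,0,.030),RT(.0719,-20))
plan(W(-.19,0,.030),RT(.0719,-20),W(-.076,0,.0408),RT(.0719,-20),12)
E
```

```text
[0.51593722 0.05915048 0.03815196] [-0.2195161   0.00683931  0.03815196] [ 2.79866529 -0.02147369  0.08482929] [-1.03603649  0.81936107 -0.63245164] 0.018461676250760884
1 rows  d 0.0314 ang 1.5
[{"x":-0.007,"y":0.025,"z":0.017,"rx":-0.4,"ry":-1.4,"rz":0.3}]
12 rows  d 0.1145 ang 0.0
[{"x":0,"y":0.009,"z":0.002,"rx":0,"ry":0,"rz":0},{"x":0,"y":0.009,"z":0.002,"rx":0,"ry":0,"rz":0},{"x":0,"y":0.009,"z":0.002,"rx":0,"ry":0,"rz":0},{"x":0,"y":0.009,"z":0.002,"rx":0,"ry":0,"rz":0},{"x":0,"y":0.009,"z":0.002,"rx":0,"ry":0,"rz":0},{"x":0,"y":0.009,"z":0.002,"rx":0,"ry":0,"rz":0},{"x":0,"y":0.009,"z":0.002,"rx":0,"ry":0,"rz":0},{"x":0,"y":0.009,"z":0.002,"rx":0,"ry":0,"rz":0},{"x":0,"y":0.009,"z":0.002,"rx":0,"ry":0,"rz":0},{"x":0,"y":0.009,"z":0.002,"rx":0,"ry":0,"rz":0},{"x":0,"y":0.009,"z":0.002,"rx":0,"ry":0,"rz":0},{"x":0,"y":0.009,"z":0.002,"rx":0,"ry":0,"rz":0}]
```

Request:
{"fn": "jog_arm", "kwargs": {"series": [{"x": -0.004, "y": 0.006, "z": 0.006, "rx": 0, "ry": -0.6, "rz": 0}, {"x": -0.003, "y": 0.006, "z": 0.006, "rx": -0.2, "ry": -0.5, "rz": 0.2}, {"x": 0, "y": 0, "z": 0, "rx": 0, "ry": 0, "rz": 0}]}}

```text
time: 2.58
tool_pos: [0.512, 0.0451, 0.036]
ee_rot: [2.796, -0.01, 0.078]
wrist_force: [0.1, -0.6, 0.1]
width: 0.019
```

```bash
python3 - <<'E'
from plan import *
from bench import cams
o,p,q=cur(); print(p,inramp(p),o["ee_rot"],o["wrist_force"],o["width"])
s=cams.snapshot("wrist"); cv2.imwrite("pics/wrist2.png",s["img"][:,:,::-1])
plan(p,q,W(-.19,0,.029),RT(.0719,-20))
E
```

```text
[0.51199133 0.04513849 0.0360496 ] [-0.20582367  0.00189734  0.0360496 ] [ 2.79594152 -0.0103486   0.07821444] [ 0.11222996 -0.55429832  0.0906187 ] 0.01898329287908305
1 rows  d 0.0174 ang 0.7
[{"x":-0.002,"y":0.012,"z":0.012,"rx":-0.2,"ry":-0.7,"rz":0.1}]
```

View pics/wrist2.png

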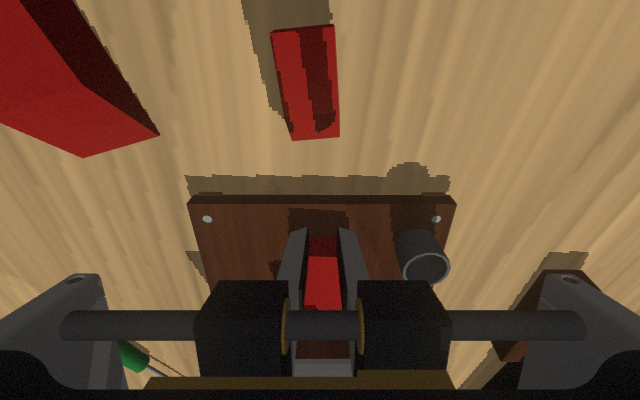

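Request:
{"fn": "jog_arm", "kwargs": {"series": [{"x": -0.001, "y": 0.002, "z": 0.009, "rx": 0, "ry": -0.4, "rz": 0.1}, {"x": 0, "y": 0.005, "z": 0.004, "rx": 0, "ry": -0.2, "rz": 0}, {"x": 0, "y": 0, "z": 0, "rx": 0, "ry": 0, "rz": 0}]}}

```text
time: 2.88
tool_pos: [0.5157, 0.0348, 0.0302]
ee_rot: [2.798, -0.01, 0.073]
wrist_force: [0.6, 0.2, 0.5]
width: 0.0189
```

```bash
python3 - <<'E'
from plan import *
o,p,q=cur(); print(p,inramp(p),o["ee_rot"],o["wrist_force"],o["width"])
E
```

```text
[0.51574184 0.03480919 0.03017495] [-0.1952517   0.00489638  0.03017495] [ 2.79777506 -0.0097926   0.07341003] [0.56076687 0.16862675 0.51384379] 0.01892170811278203
```

Request:
{"fn": "jog_arm", "kwargs": {"series": [{"x": -0.001, "y": 0.006, "z": 0.003, "rx": 0, "ry": -0.3, "rz": 0}, {"x": -0.001, "y": 0.006, "z": 0.003, "rx": 0, "ry": -0.3, "rz": 0}, {"x": 0, "y": 0.006, "z": 0.002, "rx": 0, "ry": 0, "rz": 0}, {"x": 0, "y": 0.006, "z": 0.002, "rx": 0, "ry": 0, "rz": 0}, {"x": 0, "y": 0, "z": 0, "rx": 0, "ry": 0, "rz": 0}]}}

```text
time: 3.3
tool_pos: [0.5163, 0.0055, 0.0293]
ee_rot: [2.798, 0.0, 0.069]
wrist_force: [-0.7, -0.6, -0.2]
width: 0.0188
```

```bash
python3 - <<'E'
from plan import *
from bench import cams
o,p,q=cur(); r=inramp(p); print(p,r,r[2]-.04-r[0]*.1051,o["ee_rot"],o["wrist_force"],o["width"])
s=cams.snapshot("top"); cv2.imwrite("pics/top3c.png",cv2.resize(s["img"][120:260,220:430,::-1],None,fx=3.8,fy=3.8,interpolation=cv2.INTER_CUBIC))
s=cams.snapshot("side"); cv2.imwrite("pics/side3c.png",cv2.resize(s["img"][140:290,230:410,::-1],None,fx=4,fy=4,interpolation=cv2.INTER_CUBIC))
E
```

```text
[0.51626177 0.00546067 0.02927037] [-0.16594161  0.00330732  0.02927037] 0.006710835030838955 [2.79752341e+00 3.92110187e-04 6.86013298e-02] [-0.7138376  -0.62993319 -0.18437451] 0.01875302881300221
```

View pics/top3c.png

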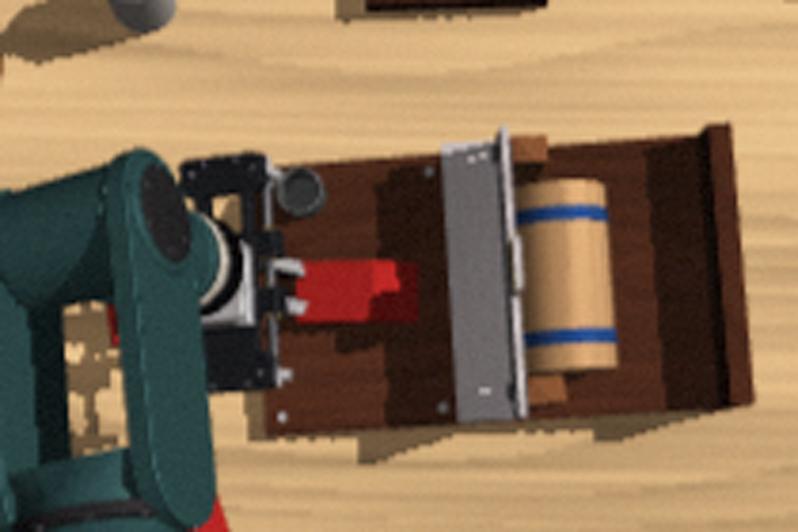

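View pics/side3c.png

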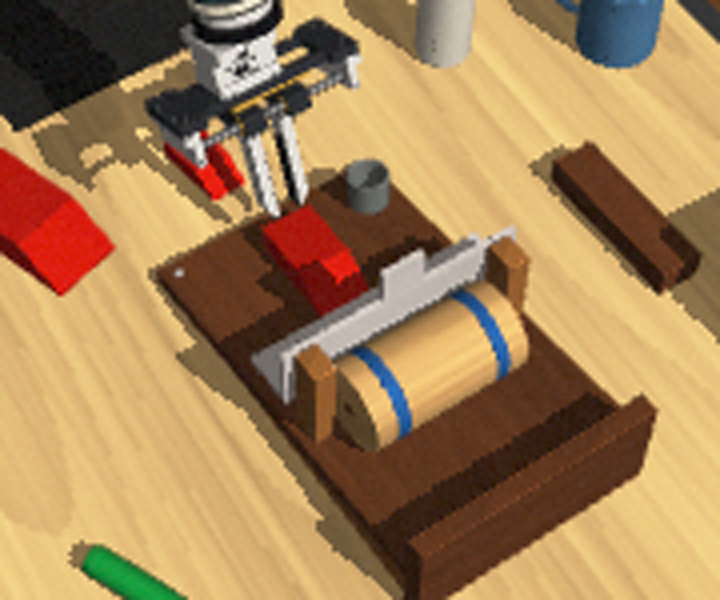

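Request:
{"fn": "jog_arm", "kwargs": {"series": [{"x": -0.001, "y": 0.007, "z": 0.001, "rx": 0, "ry": 0, "rz": 0}, {"x": -0.001, "y": 0.007, "z": 0.001, "rx": 0, "ry": 0, "rz": 0}, {"x": 0, "y": 0.007, "z": 0.001, "rx": 0, "ry": 0, "rz": 0}, {"x": 0, "y": 0.007, "z": 0.002, "rx": 0, "ry": 0, "rz": 0}, {"x": 0, "y": 0, "z": 0, "rx": 0, "ry": 0, "rz": 0}]}}

```text
time: 3.82
tool_pos: [0.5161, -0.024, 0.0345]
ee_rot: [2.798, 0.0, 0.071]
wrist_force: [0.0, 0.6, -0.3]
width: 0.0187
```

```bash
cat > look.py <<'E'
from plan import *
from bench import cams
import sys
k=sys.argv[1]
o,p,q=cur(); r=inramp(p); print(o["time"],p.round(4),r.round(4),"above deck",round(r[2]-.04-r[0]*.1051,4),o["ee_rot"].round(3),o["wrist_force"].round(1),o["width"].round(4))
s=cams.snapshot("top"); a=cv2.resize(s["img"][140:240,270:430,::-1],None,fx=5,fy=5,interpolation=cv2.INTER_CUBIC)
np.savez("pics/top0.npz",mtx=s["mtx"],origin=s["origin"],att=s["attitude"])
cv2.imwrite(f"pics/topL{k}.png",a)
s=cams.snapshot("side"); a=cv2.resize(s["img"][150:290,230:410,::-1],None,fx=4,fy=4,interpolation=cv2.INTER_CUBIC)
cv2.imwrite(f"pics/sideL{k}.png",a)
E
python3 look.py 1
```

```text
Traceback (most recent call last):
  File "look.py", line 5, in <module>
    o,p,q=cur(); r=inramp(p); print(o["time"],p.round(4),r.round(4),"above deck",round(r[2]-.04-r[0]*.1051,4),o["ee_rot"].round(3),o["wrist_force"].round(1),o["width"].round(4))
                                                                                                                                                             ^^^^^^^^^^^^^^^^
AttributeError: 'float' object has no attribute 'round'
```

```bash
sed -i 's/o\["width"\].round(4)/round(o["width"],4)/' look.py; python3 look.py 1
```

```text
3.8167 [ 0.5161 -0.024   0.0345] [-0.1366  0.0011  0.0345] above deck 0.0089 [2.798 0.    0.071] [ 0.   0.6 -0.3] 0.0187
```

View pics/topL1.png

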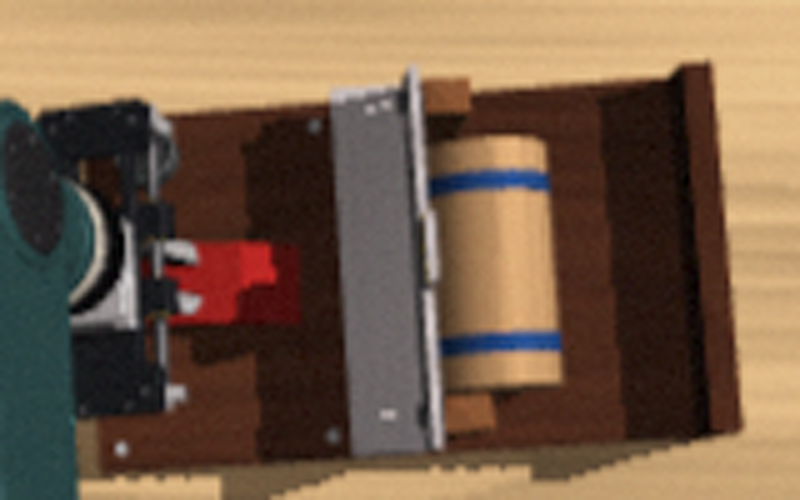

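View pics/sideL1.png

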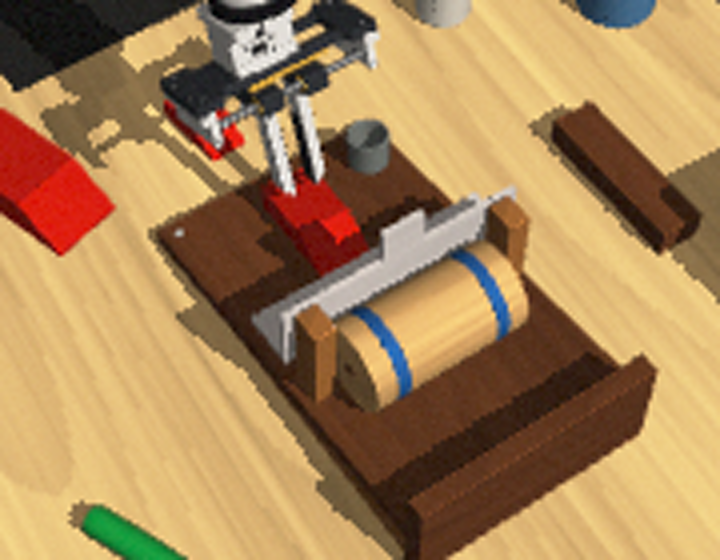

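```bash
python3 - <<'E'
from plan import *
from bench import cams
o,p,q=cur(); 
for n,k,org in(("top",5,(270,140)),("side",4,(230,150))):
    s=cams.snapshot(n); c=dict(K=s["mtx"],o=s["origin"],A=R.from_euler("xyz",s["attitude"]).as_matrix())
    for d in (0,-.02,-.04,-.097):
        print(n,d,((proj(c,p+q.apply([0,0,d]))[0]-org)*k).round())
        print("   fingers",[((proj(c,p+q.apply([x,0,d]))[0]-org)*k).round() for x in(-.02,.02)])
    print("deck below",((proj(c,W(-.1366,.001,.0256))[0]-org)*k).round())
E
```

```text
top 0 [203. 281.]
   fingers [array([204., 312.]), array([201., 250.])]
top -0.02 [192. 278.]
   fingers [array([193., 310.]), array([190., 247.])]
top -0.04 [180. 275.]
   fingers [array([182., 307.]), array([178., 243.])]
top -0.097 [146. 266.]
   fingers [array([148., 300.]), array([144., 233.])]
deck below [204. 282.]
side 0 [306. 214.]
   fingers [array([287., 224.]), array([324., 204.])]
side -0.02 [301. 196.]
   fingers [array([282., 206.]), array([320., 186.])]
side -0.04 [297. 178.]
   fingers [array([277., 188.]), array([316., 167.])]
side -0.097 [283. 124.]
   fingers [array([264., 134.]), array([303., 114.])]
deck below [306. 221.]
```

```bash
python3 - <<'E'
from h import *
from bench import cams
s=cams.snapshot("side")["img"][150:240,260:350,::-1]; t=cams.snapshot("top")["img"][160:230,280:370,::-1]
a=cv2.resize(s,(400,400),interpolation=cv2.INTER_NEAREST); b=cv2.resize(t,(400,311),interpolation=cv2.INTER_NEAREST)
c=np.zeros((400,800,3),np.uint8); c[:,:400]=a; c[:311,400:]=b; cv2.imwrite("pics/z4.png",c)
cv2.imwrite("pics/w4.png",cams.snapshot("wrist")["img"][:,:,::-1])
E
```

```text
(no output)
```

View pics/z4.png

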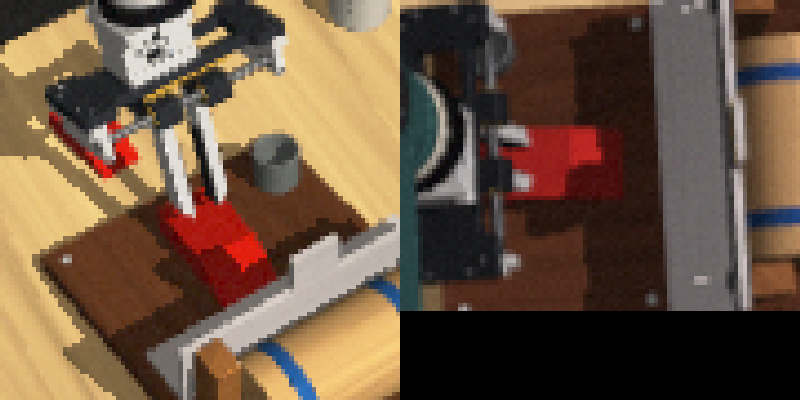

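View pics/w4.png

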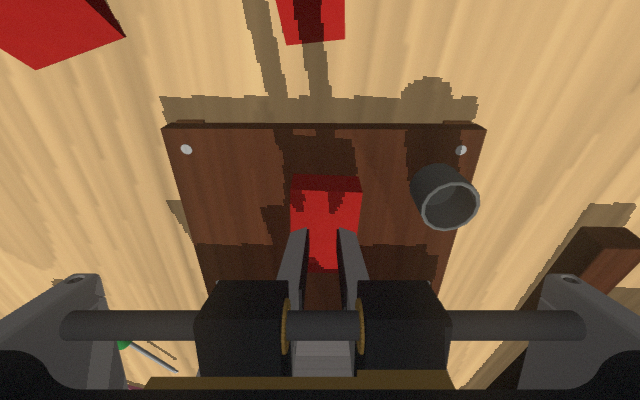

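```bash
python3 - <<'E'
from h import *
s=cam("pics/side0.npz");t=cam("pics/top1.npz")
p=np.array([.20974,.50779,.1701]);q=R.from_euler("xyz",[-3.1414,.0022,1.179])
for x in(-.053,.053):
  for d in(0,-.025,-.05): print(x,d,((proj(s,p+q.apply([x,0,d]))[0]-(90,40))*5).round())
p=np.array([.51324,.0617,.09125]);q=R.from_euler("xyz",[2.7873,.0004,.0315])
for x in(-.016,.016):
  for d in(0,-.025,-.05): print(x,d,((proj(s,p+q.apply([x,0,d]))[0]-(150,100))*2.8).round())
E
python3 - <<'E'
import cv2
im=cv2.imread("pics/side1.png")[130:190,260:320]
cv2.imwrite("pics/z5.png",cv2.resize(im,(600,600),interpolation=cv2.INTER_NEAREST))
E
```

```text
-0.053 0 [360. 429.]
-0.053 -0.025 [351. 403.]
-0.053 -0.05 [341. 376.]
0.053 0 [370. 334.]
0.053 -0.025 [361. 308.]
0.053 -0.05 [352. 281.]
-0.016 0 [391. 222.]
-0.016 -0.025 [387. 206.]
-0.016 -0.05 [383. 189.]
0.016 0 [413. 212.]
0.016 -0.025 [409. 195.]
0.016 -0.05 [405. 178.]
```

View pics/z5.png

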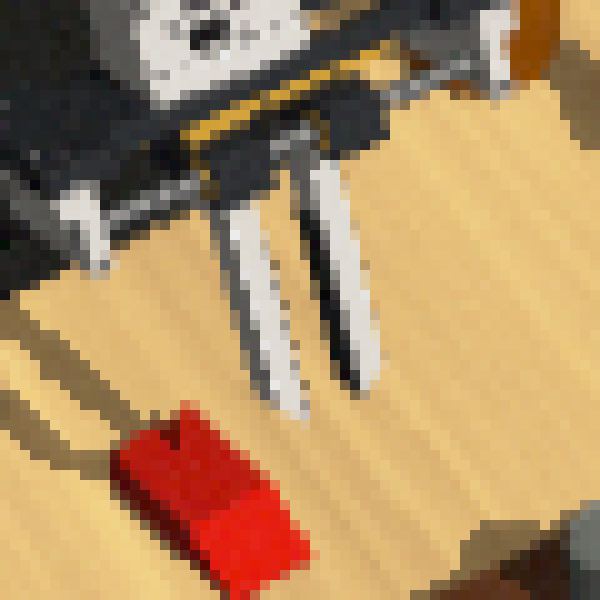

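```bash
python3 - <<'E'
from plan import *
o,p,q=cur()
t=cam("pics/top1.npz");s=cam("pics/side0.npz")
f=lambda X:np.r_[proj(t,X)[0]-(309,196.5),proj(s,X)[0]-(306,197)]
r=least_squares(f,p); print(r.x,r.fun,r.x-p,q.inv().apply(r.x-p),inramp(r.x), o["joint_positions"])
E
```

```text
[ 0.51330997 -0.01962903  0.06862285] [ 0.29451385 -0.72238014 -0.85741119  0.15895369] [-0.0027704   0.00260655  0.03453529] [-0.00260077  0.00897059 -0.03346521] [-0.14112868 -0.00143866  0.06862285] [ 0.09815147  0.10524843  1.67534993 -0.34906732  1.38274096  0.09543562]
```

Request:
{"fn": "jog_arm", "kwargs": {"series": [{"x": 0, "y": 0.006, "z": -0.016, "rx": 0, "ry": 0, "rz": 0}, {"x": 0, "y": -0.028, "z": -0.01, "rx": 0, "ry": 0, "rz": 0}, {"x": 0, "y": -0.028, "z": -0.01, "rx": 0, "ry": 0, "rz": 0}, {"x": 0, "y": 0, "z": 0, "rx": 0, "ry": 0, "rz": 0}]}}

```text
time: 4.5
tool_pos: [0.5114, 0.0381, 0.0514]
ee_rot: [2.799, 0.001, 0.069]
wrist_force: [-0.6, 0.1, 0.3]
width: 0.0189
```

```bash
cat > tip.py <<'E'
from plan import *
from bench import cams
import sys
k=sys.argv[1]; o,p,q=cur(); r=inramp(p)
print(round(o["time"],2),"tcp",p.round(4),"ramp",r.round(4),o["ee_rot"].round(3),"F",o["wrist_force"].round(1),"w",round(o["width"],4))
out=np.zeros((500,800,3),np.uint8)
for n,x0,y0,off in(("side",260,150,0),("top",280,145,400)):
    s=cams.snapshot(n)["img"][y0:y0+100,x0:x0+80,::-1]
    out[:,off:off+400]=cv2.resize(s,(400,500),interpolation=cv2.INTER_NEAREST)
cv2.imwrite(f"pics/t{k}.png",out)
E
python3 tip.py 5
```

```text
4.5 tcp [0.5114 0.0381 0.0514] ramp [-0.1988  0.0008  0.0514] [2.799e+00 1.000e-03 6.900e-02] F [-0.6  0.1  0.3] w 0.0189
```

View pics/t5.png

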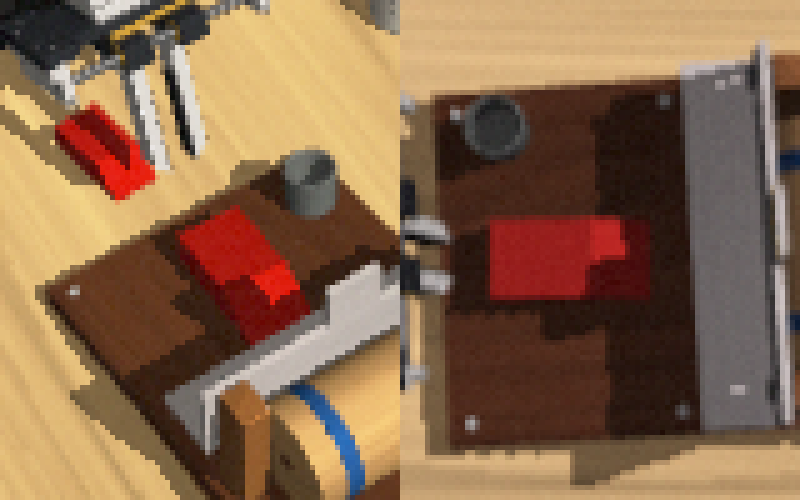

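```bash
cat > tri.py <<'E'
from plan import *
def tri(tp,sd):
    t=cam("pics/top1.npz");s=cam("pics/side0.npz")
    f=lambda X:np.r_[proj(t,X)[0]-tp,proj(s,X)[0]-sd]
    r=least_squares(f,[.5,0,.05]); return r.x,r.fun
if __name__=="__main__":
    o,p,q=cur()
    for a,b in(((289.6,196),(296,181.9)),((289.6,191.4),(299.4,180.8)),((290,200.6),(292.6,183.4))):
        X,e=tri(a,b); print(X.round(4),e.round(1),(X-p).round(4),q.inv().apply(X-p).round(4),inramp(X).round(4))
E
python3 tri.py
```

```text
[0.5098 0.0398 0.0918] [ 0.1 -0.2 -0.3  0. ] [-0.0013  0.0048  0.0407] [-0.0011  0.0092 -0.0399] [-0.2006 -0.0007  0.0918]
[0.5241 0.0404 0.0887] [ 0.1 -0.1 -0.2  0. ] [0.013  0.0054 0.0376] [ 0.0133  0.0085 -0.0369] [-0.2002  0.0136  0.0887]
[0.4954 0.0381 0.094 ] [ 0.1 -0.2 -0.2  0. ] [-0.0156  0.0031  0.0429] [-0.0155  0.0105 -0.0417] [-0.2    -0.0151  0.094 ]
```

Request:
{"fn": "jog_arm", "kwargs": {"series": [{"x": 0, "y": 0.009, "z": 0.003, "rx": 0, "ry": 0, "rz": 0}, {"x": 0, "y": -0.008, "z": 0.022, "rx": 0, "ry": 0, "rz": 0}, {"x": 0, "y": -0.008, "z": 0.022, "rx": 0, "ry": 0, "rz": 0}, {"x": 0, "y": 0, "z": 0, "rx": 0, "ry": 0, "rz": 0}]}}

```text
time: 4.93
tool_pos: [0.5132, 0.0211, 0.005]
ee_rot: [2.794, -0.001, 0.067]
wrist_force: [-1.1, -0.2, -0.4]
width: 0.0189
```

```bash
python3 tip.py 6
```

```text
4.93 tcp [0.5132 0.0211 0.005 ] ramp [-0.1818  0.0014  0.005 ] [ 2.794e+00 -1.000e-03  6.700e-02] F [-1.1 -0.2 -0.4] w 0.0189
```

View pics/t6.png

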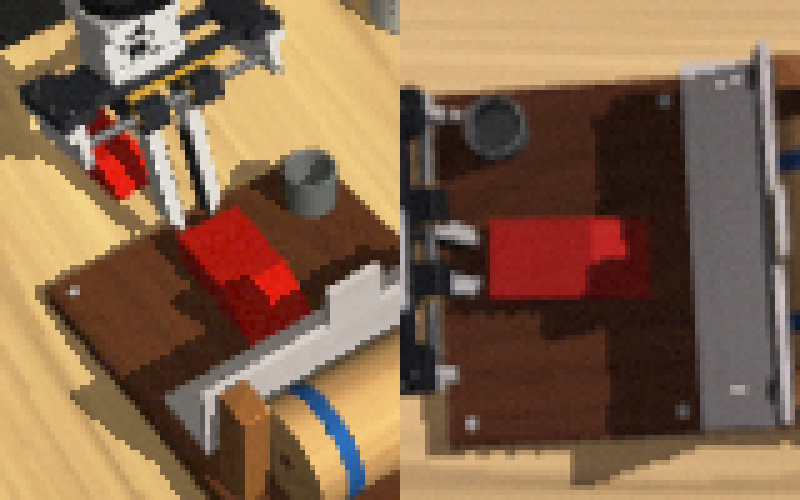

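Request:
{"fn": "jog_arm", "kwargs": {"series": [{"x": 0, "y": -0.002, "z": 0.005, "rx": 0, "ry": 0, "rz": 0}, {"x": 0, "y": -0.002, "z": 0.005, "rx": 0, "ry": 0, "rz": 0}, {"x": 0, "y": 0, "z": 0, "rx": 0, "ry": 0, "rz": 0}]}}

```text
time: 5.28
tool_pos: [0.5184, 0.0204, 0.0009]
ee_rot: [2.794, -0.013, 0.065]
wrist_force: [0.6, -0.5, -0.2]
width: 0.0188
```

```bash
python3 tip.py 7
```

```text
5.28 tcp [0.5184 0.0204 0.0009] ramp [-0.1807  0.0066  0.0009] [ 2.794 -0.013  0.065] F [ 0.6 -0.5 -0.2] w 0.0188
```

View pics/t7.png

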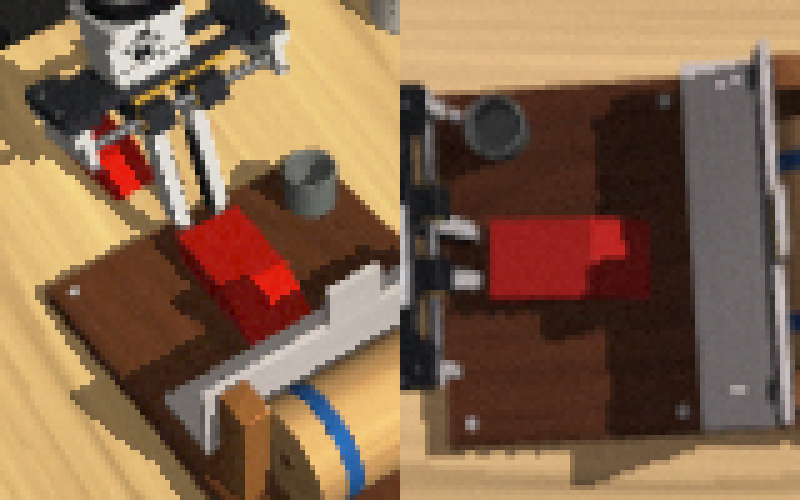

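Request:
{"fn": "jog_arm", "kwargs": {"series": [{"x": -0.004, "y": -0.001, "z": 0.004, "rx": 0, "ry": -0.7, "rz": 0}, {"x": 0, "y": -0.001, "z": 0.004, "rx": 0, "ry": 0, "rz": 0}, {"x": 0, "y": 0, "z": 0, "rx": 0, "ry": 0, "rz": 0}]}}

```text
time: 5.63
tool_pos: [0.5158, 0.0198, -0.0058]
ee_rot: [2.794, -0.004, 0.061]
wrist_force: [0.2, -0.2, -0.2]
width: 0.019
```

```bash
python3 tip.py 8
```

```text
5.63 tcp [ 0.5158  0.0198 -0.0058] ramp [-0.1803  0.0038 -0.0058] [ 2.794 -0.004  0.061] F [ 0.2 -0.2 -0.2] w 0.019
```

View pics/t8.png

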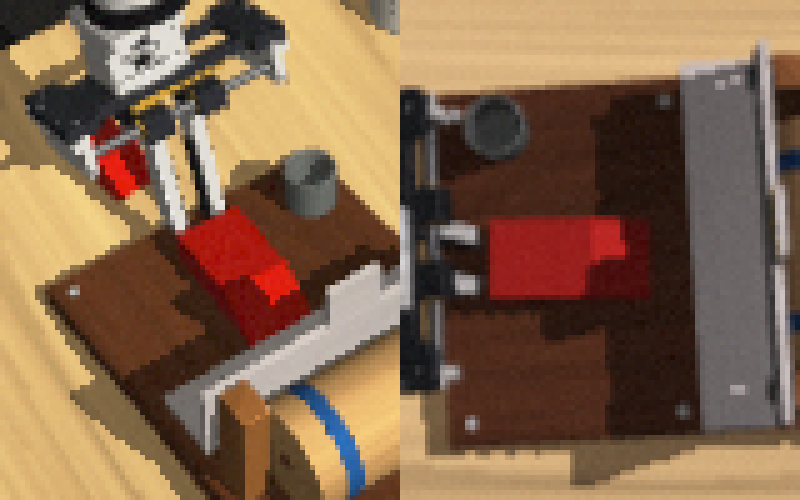

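Request:
{"fn": "jog_arm", "kwargs": {"series": [{"x": 0, "y": -0.001, "z": 0.003, "rx": 0, "ry": 0, "rz": -0.6}, {"x": -0.001, "y": 0, "z": 0.002, "rx": 0, "ry": 0, "rz": 0}, {"x": 0, "y": 0.006, "z": 0.002, "rx": 0, "ry": 0, "rz": 0}, {"x": 0, "y": 0.006, "z": 0.002, "rx": 0, "ry": 0, "rz": 0}, {"x": 0, "y": 0.006, "z": 0.002, "rx": 0, "ry": 0, "rz": 0}, {"x": 0, "y": 0, "z": 0, "rx": 0, "ry": 0, "rz": 0}]}}

```text
time: 6.23
tool_pos: [0.5188, 0.0035, -0.0083]
ee_rot: [2.801, -0.007, 0.075]
wrist_force: [-0.3, -0.5, 0.5]
width: 0.0187
```

```bash
python3 tip.py 9
```

```text
6.23 tcp [ 0.5188  0.0035 -0.0083] ramp [-0.1638  0.0057 -0.0083] [ 2.801 -0.007  0.075] F [-0.3 -0.5  0.5] w 0.0187
```

View pics/t9.png

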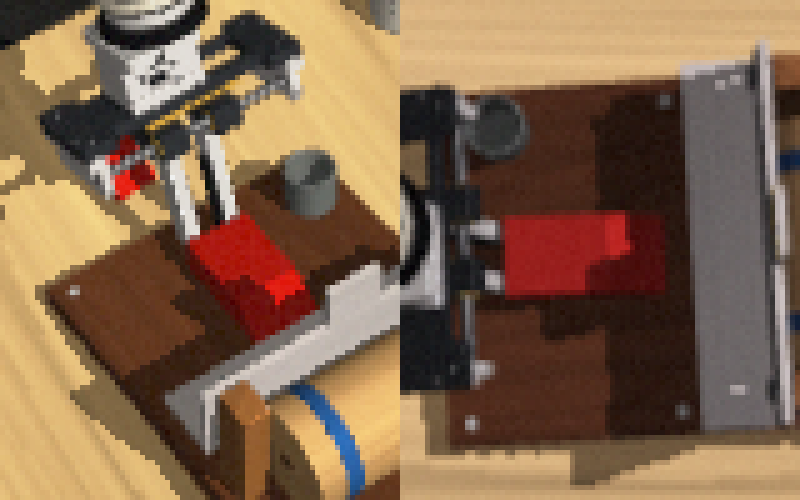

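Request:
{"fn": "jog_arm", "kwargs": {"series": [{"x": -0.001, "y": 0.007, "z": 0.002, "rx": 0, "ry": -0.4, "rz": 0}, {"x": 0, "y": 0.007, "z": 0.002, "rx": 0, "ry": 0, "rz": 0}, {"x": -0.001, "y": 0.007, "z": 0.002, "rx": 0, "ry": 0, "rz": 0}, {"x": 0, "y": 0.007, "z": 0.002, "rx": 0, "ry": 0, "rz": 0}, {"x": 0, "y": 0, "z": 0, "rx": 0, "ry": 0, "rz": 0}]}}

```text
time: 6.75
tool_pos: [0.5206, -0.0242, -0.0056]
ee_rot: [2.807, -0.004, 0.074]
wrist_force: [0.3, -0.3, 1.2]
width: 0.0185
```

```bash
python3 tip.py 10
```

```text
6.75 tcp [ 0.5206 -0.0242 -0.0056] ramp [-0.1361  0.0055 -0.0056] [ 2.807 -0.004  0.074] F [ 0.3 -0.3  1.2] w 0.0185
```

View pics/t10.png

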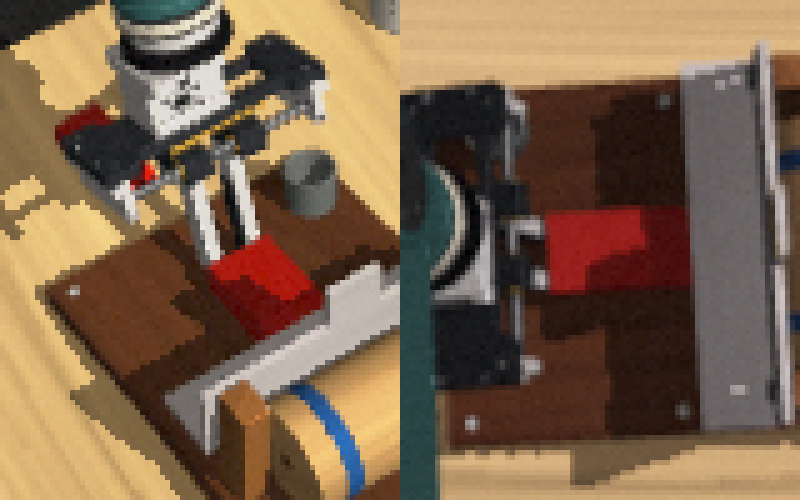

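Request:
{"fn": "jog_arm", "kwargs": {"series": [{"x": -0.001, "y": 0.007, "z": 0.002, "rx": 0, "ry": 0, "rz": 0}, {"x": 0, "y": 0.007, "z": 0.002, "rx": -0.2, "ry": -0.2, "rz": 0}, {"x": -0.001, "y": 0.007, "z": 0.002, "rx": 0, "ry": 0, "rz": 0}, {"x": 0, "y": 0.007, "z": 0.002, "rx": -0.2, "ry": 0, "rz": 0}, {"x": 0, "y": 0.007, "z": 0.002, "rx": 0, "ry": 0, "rz": 0}, {"x": -0.001, "y": 0.007, "z": 0.002, "rx": 0, "ry": 0, "rz": 0}, {"x": 0, "y": 0, "z": 0, "rx": 0, "ry": 0, "rz": 0}]}}

```text
time: 7.43
tool_pos: [0.5229, -0.0617, -0.0018]
ee_rot: [2.813, -0.006, 0.076]
wrist_force: [0.0, -1.3, 2.1]
width: 0.0188
```

```bash
python3 tip.py 11
```

```text
7.43 tcp [ 0.5229 -0.0617 -0.0018] ramp [-0.0985  0.0051 -0.0018] [ 2.813 -0.006  0.076] F [ 0.  -1.3  2.1] w 0.0188
```

View pics/t11.png

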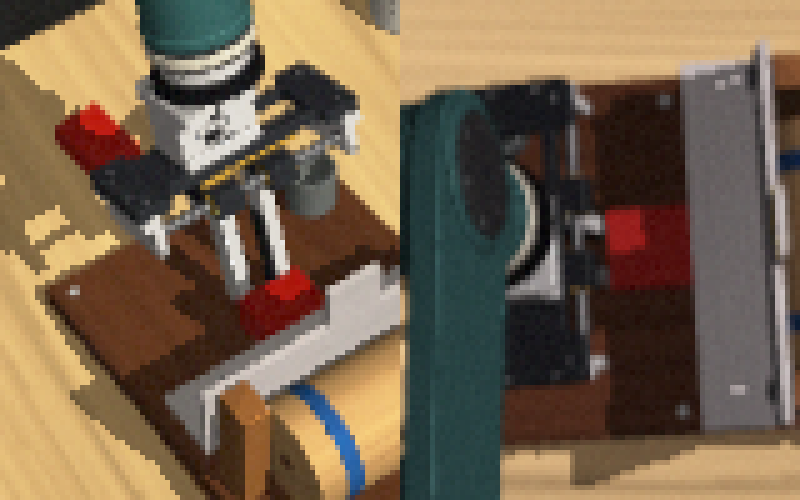

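Request:
{"fn": "jog_arm", "kwargs": {"series": [{"x": 0, "y": 0.007, "z": 0, "rx": 0, "ry": 0, "rz": 0}, {"x": -0.001, "y": 0.007, "z": 0.001, "rx": 0, "ry": -0.2, "rz": 0}, {"x": 0, "y": 0.007, "z": 0.002, "rx": 0, "ry": 0, "rz": 0}, {"x": -0.001, "y": 0.007, "z": 0.002, "rx": 0, "ry": 0, "rz": 0}, {"x": 0, "y": 0, "z": 0, "rx": 0, "ry": 0, "rz": 0}]}}

```text
time: 7.95
tool_pos: [0.5221, -0.0898, 0.0011]
ee_rot: [2.816, 0.0, 0.077]
wrist_force: [-1.3, 0.3, 0.2]
width: 0.0186
```

```bash
python3 tip.py 12
```

```text
7.95 tcp [ 0.5221 -0.0898  0.0011] ramp [-0.0705  0.0023  0.0011] [2.816 0.    0.077] F [-1.3  0.3  0.2] w 0.0186
```

View pics/t12.png

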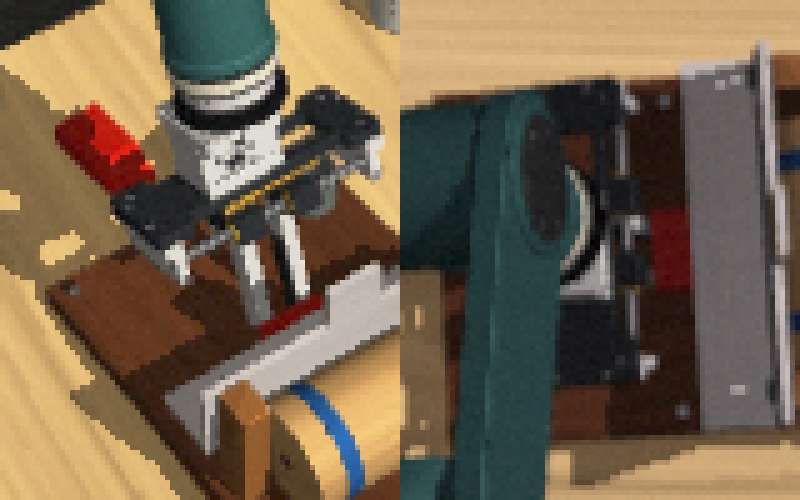

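Request:
{"fn": "jog_arm", "kwargs": {"series": [{"x": 0, "y": 0.003, "z": 0.001, "rx": 0, "ry": 0, "rz": 0}, {"x": 0, "y": 0.003, "z": 0.001, "rx": 0, "ry": 0, "rz": 0}, {"x": 0, "y": 0, "z": 0, "rx": 0, "ry": 0, "rz": 0}]}}

```text
time: 8.3
tool_pos: [0.5229, -0.0923, 0.0013]
ee_rot: [2.823, -0.001, 0.077]
wrist_force: [-0.0, -1.0, 1.1]
width: 0.0185
```

```bash
python3 tip.py 13
```

```text
8.3 tcp [ 0.5229 -0.0923  0.0013] ramp [-0.0679  0.0029  0.0013] [ 2.823e+00 -1.000e-03  7.700e-02] F [-0.  -1.   1.1] w 0.0185
```

View pics/t13.png

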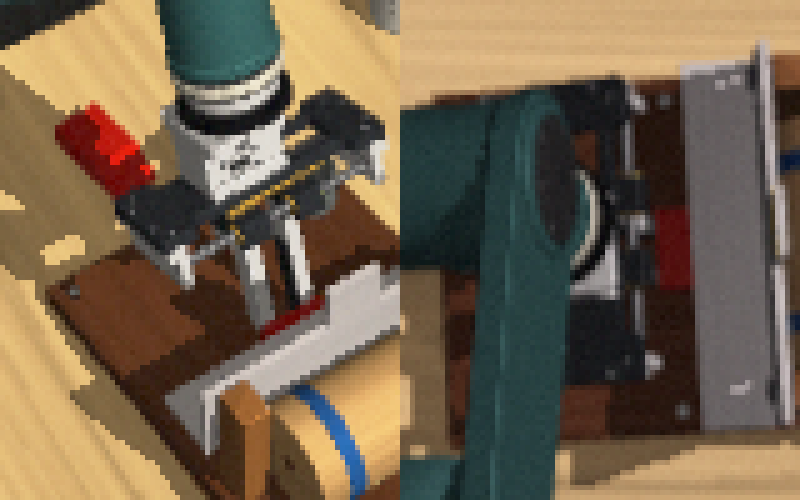

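Request:
{"fn": "jog_arm", "kwargs": {"series": [{"x": 0, "y": 0.005, "z": 0.001, "rx": -0.2, "ry": 0, "rz": 0}, {"x": 0, "y": 0.005, "z": 0.001, "rx": -0.2, "ry": 0, "rz": 0}, {"x": 0, "y": 0, "z": 0, "rx": 0, "ry": 0, "rz": 0}]}}

```text
time: 8.65
tool_pos: [0.5238, -0.0987, 0.0019]
ee_rot: [2.823, -0.002, 0.078]
wrist_force: [-1.2, 0.0, 1.5]
width: 0.0187
```

```bash
python3 tip.py 14
```

```text
8.65 tcp [ 0.5238 -0.0987  0.0019] ramp [-0.0615  0.0034  0.0019] [ 2.823e+00 -2.000e-03  7.800e-02] F [-1.2  0.   1.5] w 0.0187
```

View pics/t14.png

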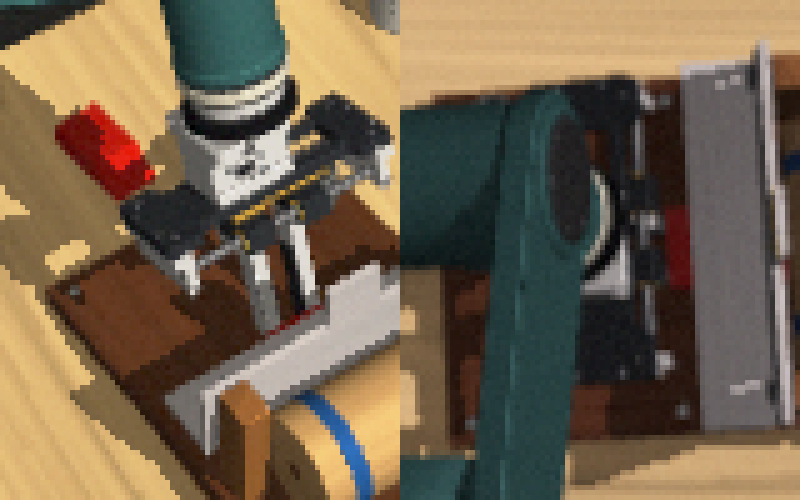

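```bash
python3 look.py 15; python3 - <<'E'
import cv2,numpy as np
a=cv2.imread("pics/topL15.png");b=cv2.imread("pics/topL1.png")
cv2.imwrite("pics/cmp15.png",np.vstack([a[30:450,300:],b[30:450,300:]])[:, :][::1])
E
```

```text
8.75 [ 0.5238 -0.0988  0.0019] [-0.0614  0.0034  0.0019] above deck -0.0316 [ 2.822e+00 -2.000e-03  7.800e-02] [0.3 0.6 2.6] 0.0188
```

View pics/topL15.png

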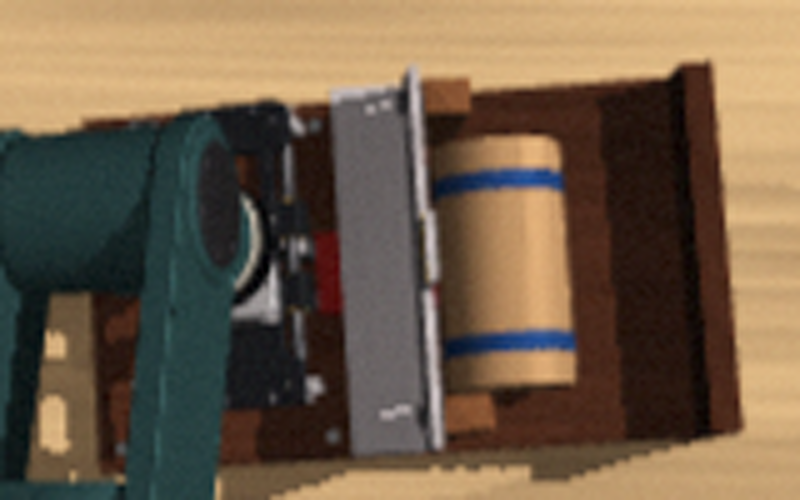

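View pics/sideL15.png

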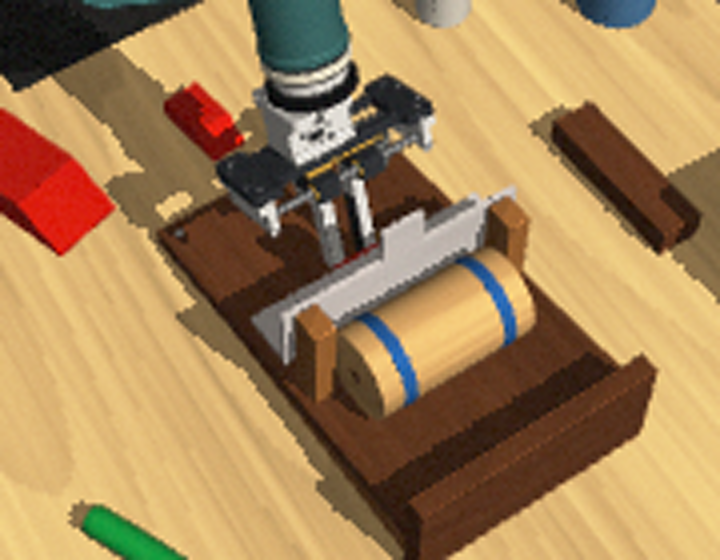

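Request:
{"fn": "jog_arm", "kwargs": {"series": [{"x": 0, "y": -0.012, "z": -0.004, "rx": 0, "ry": 0, "rz": 0}, {"x": 0, "y": -0.012, "z": -0.02, "rx": 0, "ry": 0, "rz": 0}, {"x": 0, "y": -0.01, "z": -0.035, "rx": 0, "ry": 0, "rz": 0}, {"x": 0, "y": 0, "z": -0.035, "rx": 0, "ry": 0, "rz": 0}, {"x": 0, "y": 0, "z": -0.035, "rx": 0, "ry": 0, "rz": 0}, {"x": 0, "y": 0, "z": -0.035, "rx": 0, "ry": 0, "rz": 0}, {"x": 0, "y": 0, "z": -0.035, "rx": 0, "ry": 0, "rz": 0}]}}

```text
time: 9.43
tool_pos: [0.5053, -0.0001, 0.1706]
ee_rot: [2.822, 0.032, 0.072]
wrist_force: [0.5, 0.0, -0.7]
width: 0.019
```

```bash
python3 - <<'E'
from plan import *
o,p,q=cur(); print(p,inramp(p),o["ee_rot"],o["joint_positions"].round(2))
plan(p,q,W(-.10,0,.26),RT(-1.499))
E
python3 look.py 16
```

```text
[ 5.05342894e-01 -1.45019082e-04  1.70600476e-01] [-0.16113453 -0.00798594  0.17060048] [2.82229945 0.03216424 0.07202813] [ 0.13  0.03  1.47 -0.32  1.68  0.02]
15 rows  d 0.1086 ang 91.8
[{"x":0,"y":0.006,"z":-0.004,"rx":1.1,"ry":-0.9,"rz":6.0},{"x":0.001,"y":0.006,"z":-0.005,"rx":1.1,"ry":-0.9,"rz":6.0},{"x":0.001,"y":0.005,"z":-0.005,"rx":1.1,"ry":-0.9,"rz":6.0},{"x":0.002,"y":0.005,"z":-0.005,"rx":1.1,"ry":-0.9,"rz":6.0},{"x":0.002,"y":0.005,"z":-0.005,"rx":1.1,"ry":-0.9,"rz":6.0},{"x":0.003,"y":0.004,"z":-0.005,"rx":1.1,"ry":-0.9,"rz":6.0},{"x":0.003,"y":0.004,"z":-0.005,"rx":1.1,"ry":-0.9,"rz":6.0},{"x":0.003,"y":0.004,"z":-0.005,"rx":1.1,"ry":-0.9,"rz":6.0},{"x":0.004,"y":0.003,"z":-0.005,"rx":1.1,"ry":-0.9,"rz":6.0},{"x":0.004,"y":0.003,"z":-0.005,"rx":1.1,"ry":-0.9,"rz":6.0},{"x":0.004,"y":0.002,"z":-0.006,"rx":1.1,"ry":-0.9,"rz":6.0},{"x":0.004,"y":0.002,"z":-0.006,"rx":1.1,"ry":-0.9,"rz":6.0},{"x":0.004,"y":0.001,"z":-0.006,"rx":1.1,"ry":-0.9,"rz":6.0},{"x":0.004,"y":0.001,"z":-0.006,"rx":1.1,"ry":-0.9,"rz":6.0},{"x":0.004,"y":0,"z":-0.006,"rx":1.1,"ry":-0.9,"rz":6.0}]
9.4333 [ 5.053e-01 -1.000e-04  1.706e-01] [-0.1611 -0.008   0.1706] above deck 0.1475 [2.822 0.032 0.072] [ 0.5  0.  -0.7] 0.019
```

View pics/sideL16.png

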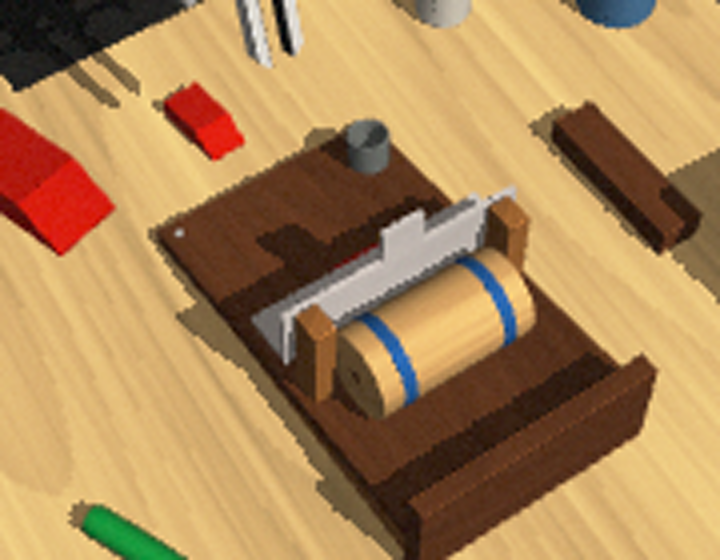

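View pics/topL16.png

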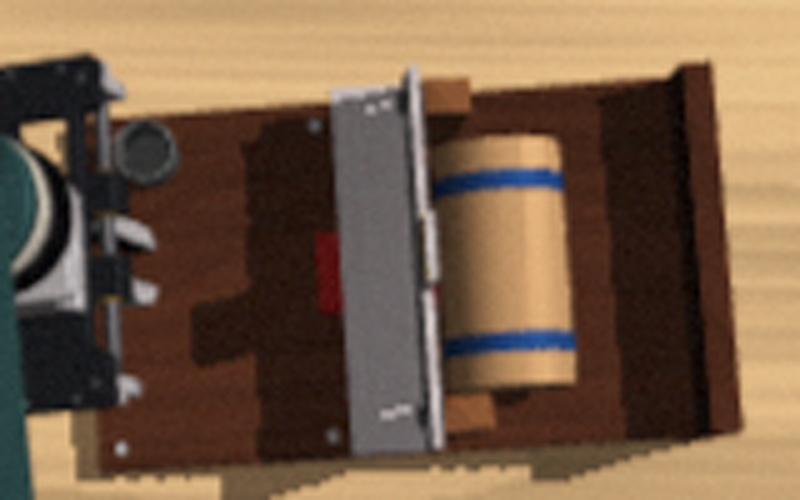

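Request:
{"fn": "jog_arm", "kwargs": {"series": [{"x": 0, "y": 0.006, "z": -0.006, "rx": 1.1, "ry": -0.9, "rz": 6.2}, {"x": 0, "y": 0.006, "z": -0.006, "rx": 1.1, "ry": -0.9, "rz": 6.2}, {"x": 0.001, "y": 0.005, "z": -0.006, "rx": 1.1, "ry": -0.9, "rz": 6.2}, {"x": 0.002, "y": 0.005, "z": -0.006, "rx": 1.1, "ry": -0.9, "rz": 6.2}, {"x": 0.002, "y": 0.005, "z": -0.006, "rx": 1.1, "ry": -0.9, "rz": 6.2}, {"x": 0.003, "y": 0.004, "z": -0.006, "rx": 1.1, "ry": -0.9, "rz": 6.2}, {"x": 0.003, "y": 0.004, "z": -0.006, "rx": 1.1, "ry": -0.9, "rz": 6.2}, {"x": 0.003, "y": 0.004, "z": -0.006, "rx": 1.1, "ry": -0.9, "rz": 6.2}, {"x": 0.004, "y": 0.003, "z": -0.006, "rx": 1.1, "ry": -0.9, "rz": 6.2}, {"x": 0.004, "y": 0.003, "z": -0.006, "rx": 1.1, "ry": -0.9, "rz": 6.2}, {"x": 0.004, "y": 0.002, "z": -0.006, "rx": 1.1, "ry": -0.9, "rz": 6.2}, {"x": 0, "y": 0, "z": 0, "rx": 0, "ry": 0, "rz": 0}], "claw": 0.4}}

```text
time: 10.53
tool_pos: [0.5087, -0.0378, 0.2389]
ee_rot: [3.066, -0.03, -1.181]
wrist_force: [-0.6, -0.1, 0.3]
width: 0.0379
```

```bash
python3 - <<'E'
from plan import *
o,p,q=cur(); print(p,inramp(p),o["ee_rot"],o["width"])
plan(p,q,W(-.02,0,.22),RT(-1.499))
E
```

```text
[ 0.50873195 -0.03776563  0.23891245] [-0.12336768 -0.00730734  0.23891245] [ 3.065558   -0.0297412  -1.18060653] 0.03785101859907437
3 rows  d 0.1053 ang 18.8
[{"x":0.033,"y":0.008,"z":0.008,"rx":1.3,"ry":-0.8,"rz":6.1},{"x":0.034,"y":0.005,"z":0.007,"rx":1.3,"ry":-0.8,"rz":6.1},{"x":0.034,"y":0.001,"z":0.007,"rx":1.3,"ry":-0.8,"rz":6.1}]
```

Request:
{"fn": "jog_arm", "kwargs": {"series": [{"x": 0.033, "y": 0.008, "z": 0.007, "rx": 1.4, "ry": -0.8, "rz": 6.3}, {"x": 0.034, "y": 0.005, "z": 0.007, "rx": 1.4, "ry": -0.8, "rz": 6.3}, {"x": 0.034, "y": 0.001, "z": 0.007, "rx": 1.4, "ry": -0.8, "rz": 6.3}, {"x": 0, "y": 0, "z": 0, "rx": 0, "ry": 0, "rz": 0}]}}

```text
time: 10.87
tool_pos: [0.5224, -0.1384, 0.2144]
ee_rot: [3.14, 0.004, -1.509]
wrist_force: [-0.3, 0.3, -0.4]
width: 0.0373
```

```bash
sed -i 's/"pics\/t{k}.png",out)/"pics\/t{k}.png",out)\ncv2.imwrite(f"pics\/w{k}.png",cams.snapshot("wrist")["img"][:,:,::-1])/; s/"side",260,150/"side",285,130/; s/"top",280,145/"top",310,140/' tip.py; python3 tip.py 17;  python3 - <<'E'
from plan import *
o,p,q=cur()
plan(p,q,W(-.003,0,.18),RT(-1.499))
E
```

```text
10.87 tcp [ 0.5224 -0.1384  0.2144] ramp [-0.022  -0.0009  0.2144] [ 3.14   0.004 -1.509] F [-0.3  0.3 -0.4] w 0.0373
2 rows  d 0.0441 ang 0.4
[{"x":0.012,"y":0,"z":0.018,"rx":0,"ry":0.2,"rz":0},{"x":0.012,"y":0,"z":0.018,"rx":0,"ry":0.2,"rz":0}]
```

View pics/t17.png

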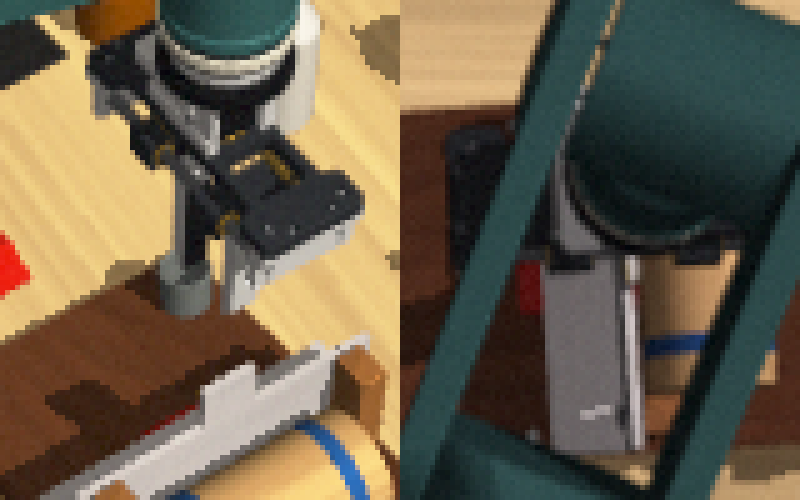

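View pics/w17.png

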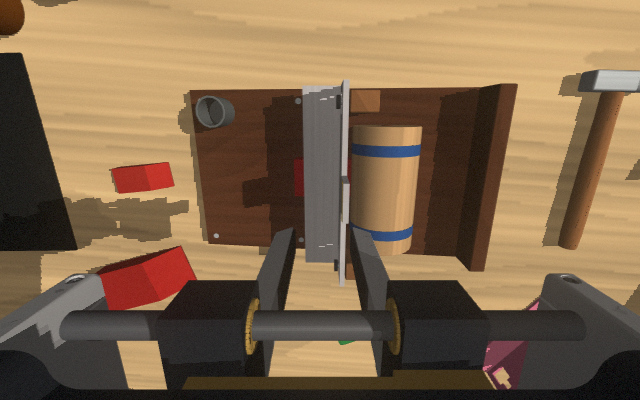

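```bash
python3 - <<'E'
from plan import *
o,p,q=cur(); s=cam("pics/side0.npz")
for d in(0,-.03,-.037,-.045):
  print(d,[((proj(s,p+q.apply([x,0,d]))[0]-(285,130))*5).round() for x in(-.025,.025)])
E
```

```text
0 [array([181., 281.]), array([228., 333.])]
-0.03 [array([182., 250.]), array([230., 303.])]
-0.037 [array([182., 242.]), array([230., 295.])]
-0.045 [array([182., 234.]), array([231., 287.])]
```

Request:
{"fn": "jog_arm", "kwargs": {"series": [{"x": 0.01, "y": 0, "z": 0.015, "rx": 0, "ry": 0.2, "rz": -0.3}, {"x": 0.01, "y": 0, "z": 0.015, "rx": 0, "ry": 0.1, "rz": -0.3}, {"x": 0, "y": 0, "z": 0.015, "rx": 0, "ry": 0, "rz": 0}, {"x": 0, "y": 0, "z": 0.015, "rx": 0, "ry": 0, "rz": 0}, {"x": 0, "y": 0, "z": 0, "rx": 0, "ry": 0, "rz": 0}]}}

```text
time: 11.43
tool_pos: [0.5275, -0.1442, 0.1566]
ee_rot: [-3.138, 0.001, -1.465]
wrist_force: [-0.6, -0.0, -0.3]
width: 0.0376
```

```bash
 python3 tip.py 18
```

```text
11.43 tcp [ 0.5275 -0.1442  0.1566] ramp [-0.0159  0.0038  0.1566] [-3.138e+00  1.000e-03 -1.465e+00] F [-0.6 -0.  -0.3] w 0.0376
```

View pics/t18.png

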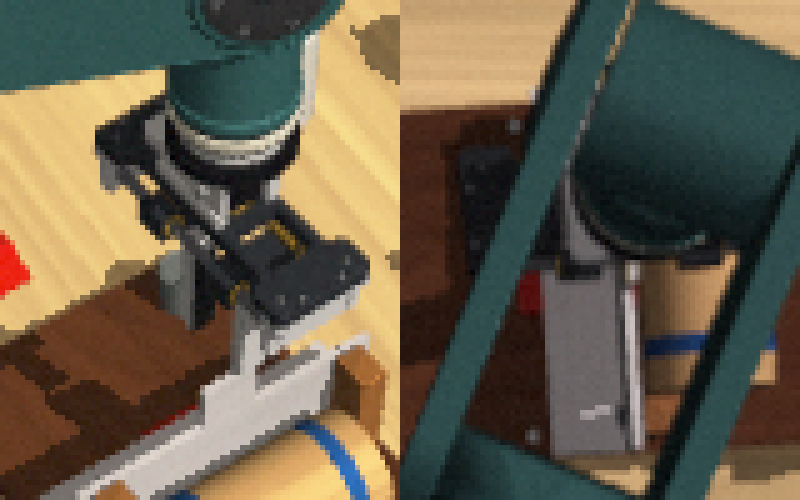

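View pics/w18.png

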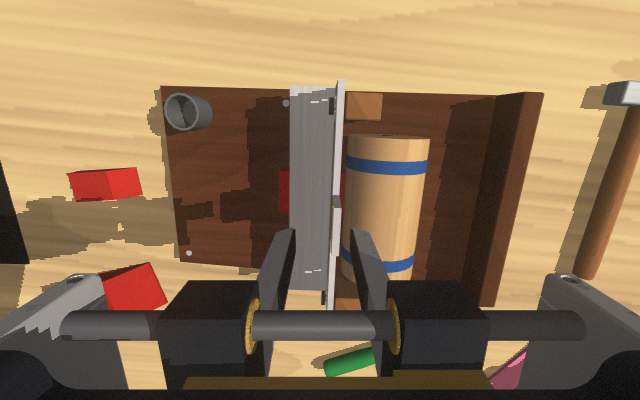

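Request:
{"fn": "jog_arm", "kwargs": {"series": [{"x": 0.008, "y": 0.003, "z": 0, "rx": 0, "ry": 0, "rz": 1.0}, {"x": 0.007, "y": 0.002, "z": 0, "rx": 0, "ry": 0, "rz": 1.0}, {"x": 0, "y": 0, "z": 0, "rx": 0, "ry": 0, "rz": 0}]}}

```text
time: 11.83
tool_pos: [0.5278, -0.1612, 0.165]
ee_rot: [-3.125, -0.006, -1.5]
wrist_force: [0.2, 0.4, 0.3]
width: 0.0379
```

```bash
 python3 tip.py 19
```

```text
11.83 tcp [ 0.5278 -0.1612  0.165 ] ramp [0.0011 0.0029 0.165 ] [-3.125 -0.006 -1.5  ] F [0.2 0.4 0.3] w 0.0379
```

View pics/t19.png

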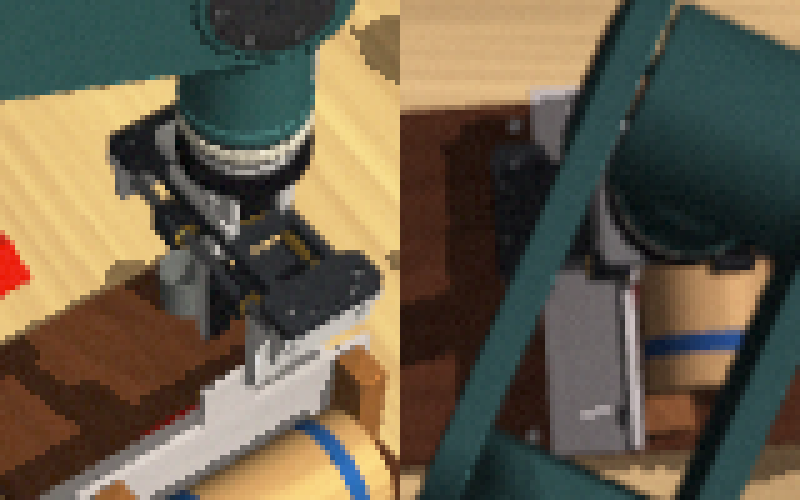

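View pics/w19.png

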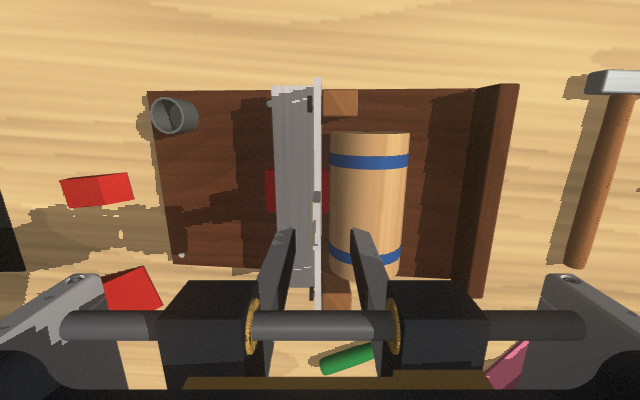

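```bash
python3 - <<'E'
from plan import *
o,p,q=cur(); s=cam("pics/side0.npz")
f=lambda X:((proj(s,X)[0]-(285,130))*5).round()
for d in(-.025,-.033,-.04): print("tip uphill",d,f(p+q.apply([.0255,0,d])), "z",(p+q.apply([.0255,0,d]))[2])
print("ideal at z.198",f(W(.0225,0,.198)),"ideal final",f(W(.0225,0,.14)),"tabtop",f(W(-.003,0,.171)))
plan(p,q,W(-.003,0,.14),RT(-1.499))
E
python3 - <<'E'
import cv2
im=cv2.imread("pics/t19.png")[270:450,170:400]
cv2.imwrite("pics/z19.png",cv2.resize(im,None,fx=3.4,fy=3.2,interpolation=cv2.INTER_NEAREST))
E
```

```text
tip uphill -0.025 [256. 388.] z 0.18963387437883436
tip uphill -0.033 [256. 381.] z 0.1976328039719826
tip uphill -0.04 [257. 374.] z 0.2046318673659873
ideal at z.198 [250. 379.] ideal final [246. 434.] tabtop [224. 378.]
1 rows  d 0.0249 ang 0.9
[{"x":-0.003,"y":0.003,"z":0.024,"rx":-0.9,"ry":-0.3,"rz":0}]
```

View pics/z19.png

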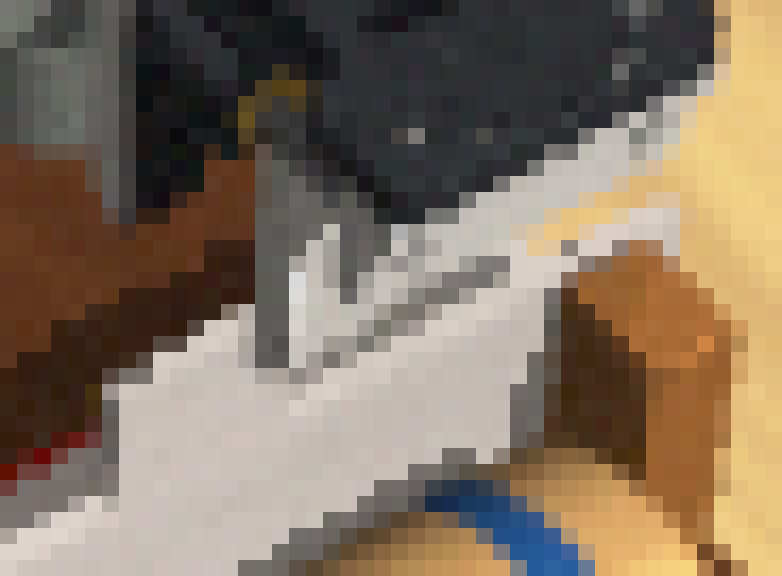

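Request:
{"fn": "jog_arm", "kwargs": {"series": [{"x": -0.003, "y": 0.002, "z": 0.012, "rx": -0.9, "ry": -0.3, "rz": 0}, {"x": 0, "y": 0.001, "z": 0.014, "rx": 0, "ry": 0, "rz": 0}, {"x": 0, "y": 0, "z": 0.014, "rx": 0, "ry": 0, "rz": 0}, {"x": 0, "y": 0, "z": 0, "rx": 0, "ry": 0, "rz": 0}]}}

```text
time: 12.32
tool_pos: [0.5248, -0.1573, 0.1225]
ee_rot: [3.141, 0.001, -1.5]
wrist_force: [-1.1, 0.7, -1.5]
width: 0.0377
```

```bash
 python3 tip.py 20
```

```text
12.32 tcp [ 0.5248 -0.1573  0.1225] ramp [-0.0029  0.0002  0.1225] [ 3.141e+00  1.000e-03 -1.500e+00] F [-1.1  0.7 -1.5] w 0.0377
```

View pics/t20.png

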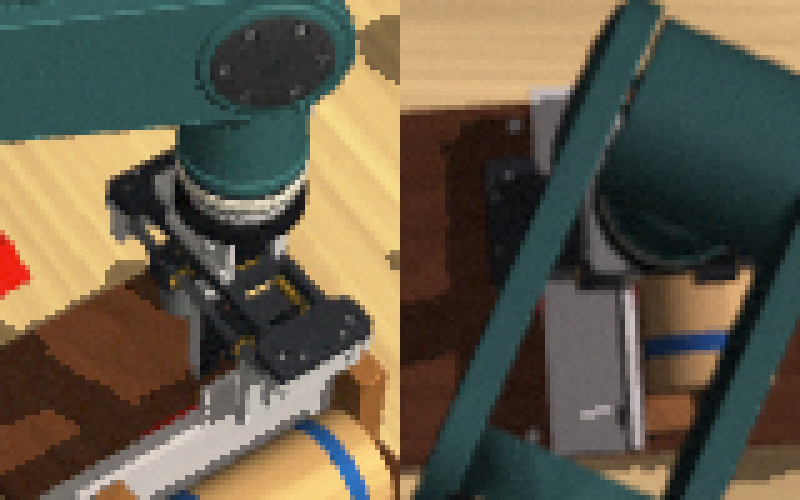

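View pics/w20.png

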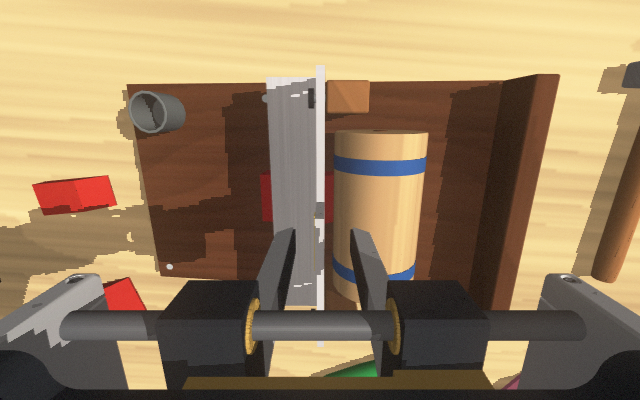

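Request:
{"fn": "jog_arm", "kwargs": {"series": [{"x": 0, "y": 0, "z": 0.007, "rx": 0, "ry": 0, "rz": 0}, {"x": 0, "y": 0, "z": 0.007, "rx": 0, "ry": 0, "rz": 0}, {"x": 0, "y": 0, "z": 0, "rx": 0, "ry": 0, "rz": 0}]}}

```text
time: 12.72
tool_pos: [0.5286, -0.1587, 0.1138]
ee_rot: [-3.132, -0.004, -1.5]
wrist_force: [-0.2, -0.1, -1.3]
width: 0.0375
```

```bash
 python3 tip.py 21;python3 - <<'E'
import cv2
im=cv2.imread("pics/t21.png")[330:490,130:400]
cv2.imwrite("pics/z21.png",cv2.resize(im,None,fx=2.9,fy=2.9,interpolation=cv2.INTER_NEAREST))
E
```

```text
12.72 tcp [ 0.5286 -0.1587  0.1138] ramp [-0.0013  0.0038  0.1138] [-3.132 -0.004 -1.5  ] F [-0.2 -0.1 -1.3] w 0.0375
```

View pics/z21.png

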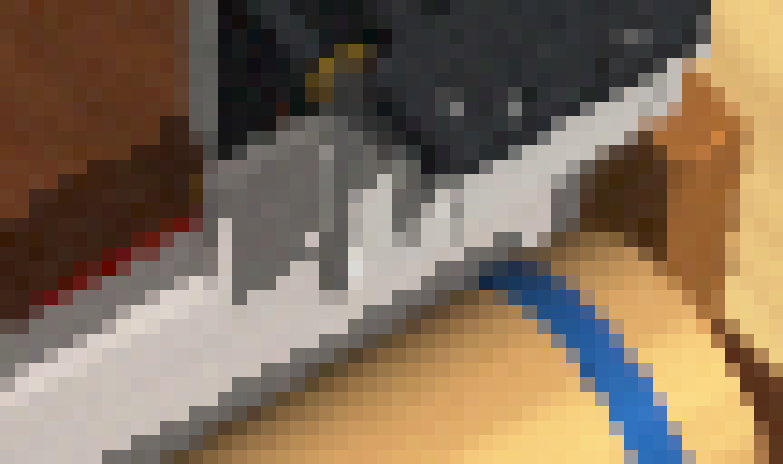

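Request:
{"fn": "jog_arm", "kwargs": {"series": [{"x": -0.002, "y": 0.003, "z": 0.001, "rx": -0.6, "ry": -0.2, "rz": 0}, {"x": 0, "y": 0, "z": 0, "rx": 0, "ry": 0, "rz": 0}]}}

```text
time: 13.03
tool_pos: [0.526, -0.1572, 0.1148]
ee_rot: [-3.141, -0.001, -1.5]
wrist_force: [-0.7, -0.7, 0.6]
width: 0.0375
```

Request:
{"fn": "jog_arm", "kwargs": {"series": [{"x": 0, "y": 0, "z": 0, "rx": 0, "ry": 0, "rz": 0}, {"x": 0, "y": 0, "z": 0, "rx": 0, "ry": 0, "rz": 0}, {"x": 0, "y": 0, "z": 0, "rx": 0, "ry": 0, "rz": 0}, {"x": 0, "y": 0, "z": 0, "rx": 0, "ry": 0, "rz": 0}, {"x": 0, "y": 0, "z": 0, "rx": 0, "ry": 0, "rz": 0}, {"x": 0, "y": 0, "z": 0, "rx": 0, "ry": 0, "rz": 0}], "claw": 0}}

```text
time: 13.53
tool_pos: [0.5264, -0.1566, 0.1156]
ee_rot: [-3.14, -0.001, -1.5]
wrist_force: [-0.1, 0.3, 0.9]
width: 0.0056
```

```bash
 python3 tip.py 22
```

```text
13.53 tcp [ 0.5264 -0.1566  0.1156] ramp [-0.0035  0.0018  0.1156] [-3.14e+00 -1.00e-03 -1.50e+00] F [-0.1  0.3  0.9] w 0.0056
```

View pics/t22.png

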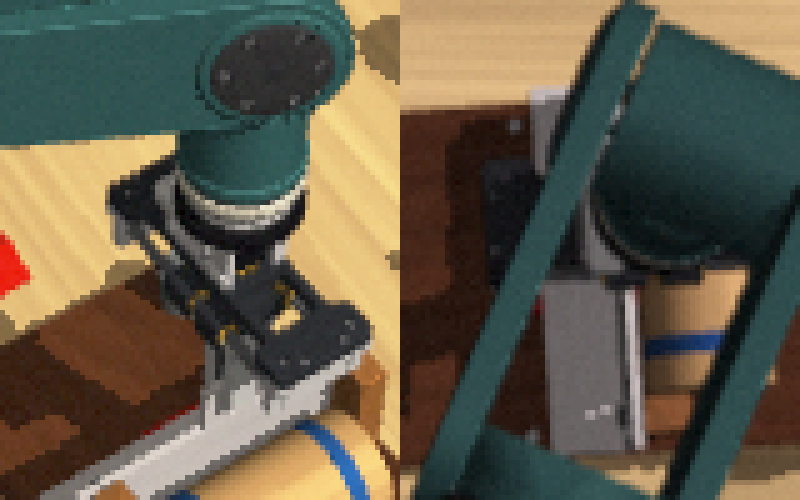

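View pics/w22.png

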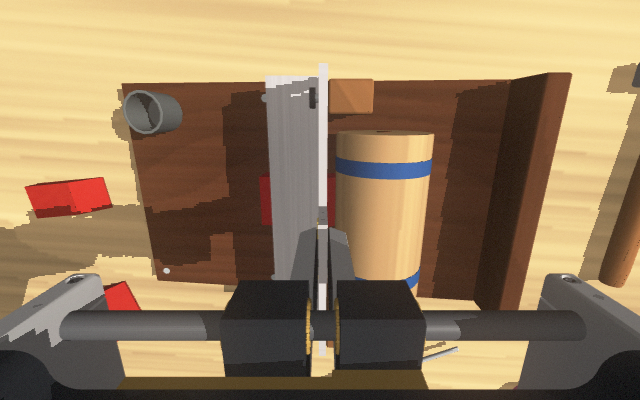

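Request:
{"fn": "jog_arm", "kwargs": {"series": [{"x": 0, "y": 0, "z": -0.009, "rx": 0, "ry": 0, "rz": 0}, {"x": 0, "y": 0, "z": -0.009, "rx": 0, "ry": 0, "rz": 0}, {"x": 0, "y": 0, "z": 0, "rx": 0, "ry": 0, "rz": 0}]}}

```text
time: 13.93
tool_pos: [0.5247, -0.1568, 0.1323]
ee_rot: [3.138, -0.0, -1.5]
wrist_force: [-0.2, 0.5, -2.4]
width: 0.0059
```

```bash
 python3 tip.py 23
```

```text
13.93 tcp [ 0.5247 -0.1568  0.1323] ramp [-0.0034  0.      0.1323] [ 3.138 -0.    -1.5  ] F [-0.2  0.5 -2.4] w 0.0059
```

View pics/t23.png

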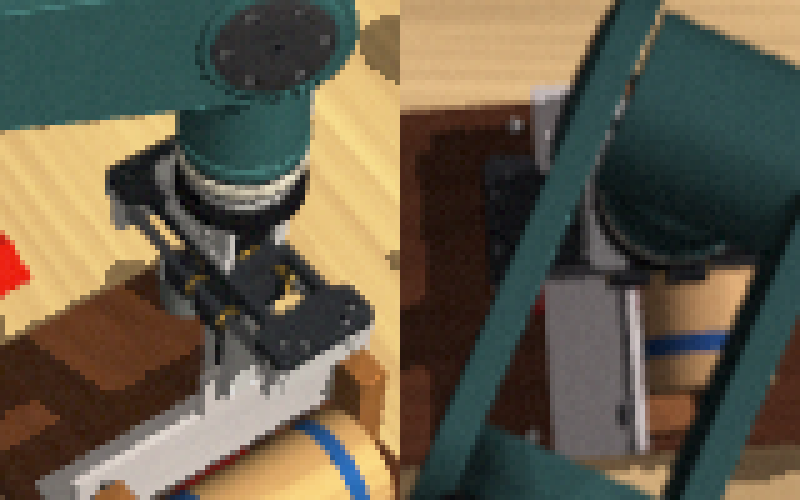

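Request:
{"fn": "jog_arm", "kwargs": {"series": [{"x": 0, "y": 0, "z": -0.006, "rx": 0.2, "ry": 0, "rz": 0}, {"x": 0, "y": 0, "z": 0, "rx": 0, "ry": 0, "rz": 0}]}}

```text
time: 14.25
tool_pos: [0.5234, -0.1566, 0.1358]
ee_rot: [3.138, 0.001, -1.5]
wrist_force: [-0.5, 0.4, -3.3]
width: 0.0058
```

```bash
 python3 tip.py 24
```

```text
14.25 tcp [ 0.5234 -0.1566  0.1358] ramp [-0.0038 -0.0012  0.1358] [ 3.138e+00  1.000e-03 -1.500e+00] F [-0.5  0.4 -3.3] w 0.0058
```

View pics/t24.png

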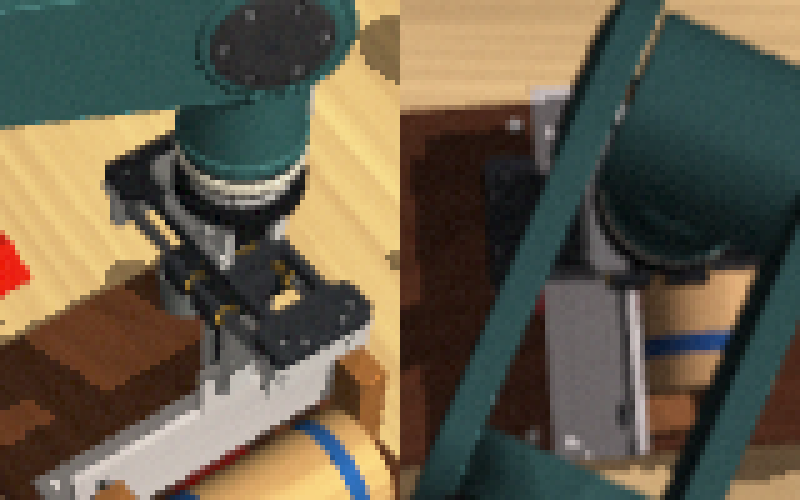

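View pics/w24.png

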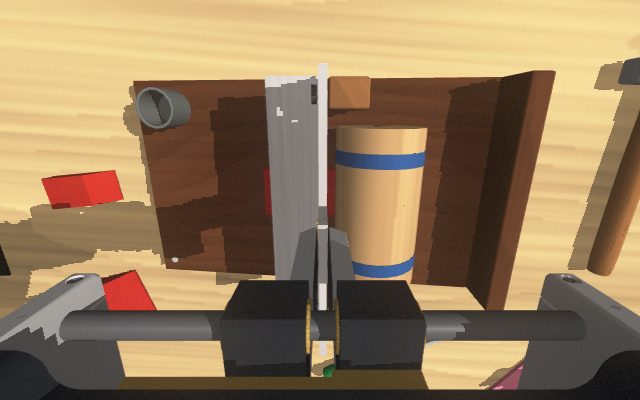

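Request:
{"fn": "jog_arm", "kwargs": {"series": [{"x": 0, "y": -0.001, "z": -0.003, "rx": 0.2, "ry": 0, "rz": 0}, {"x": -0.004, "y": 0, "z": 0, "rx": 0, "ry": 0, "rz": 0}, {"x": -0.004, "y": 0, "z": 0, "rx": 0, "ry": 0, "rz": 0}, {"x": 0, "y": 0, "z": 0, "rx": 0, "ry": 0, "rz": 0}]}}

```text
time: 14.73
tool_pos: [0.5229, -0.1475, 0.1372]
ee_rot: [3.139, 0.003, -1.5]
wrist_force: [-0.6, -0.4, -3.9]
width: 0.006
```

```bash
 python3 tip.py 25
```

```text
14.73 tcp [ 0.5229 -0.1475  0.1372] ramp [-0.0129 -0.001   0.1372] [ 3.139e+00  3.000e-03 -1.500e+00] F [-0.6 -0.4 -3.9] w 0.006
```

View pics/t25.png

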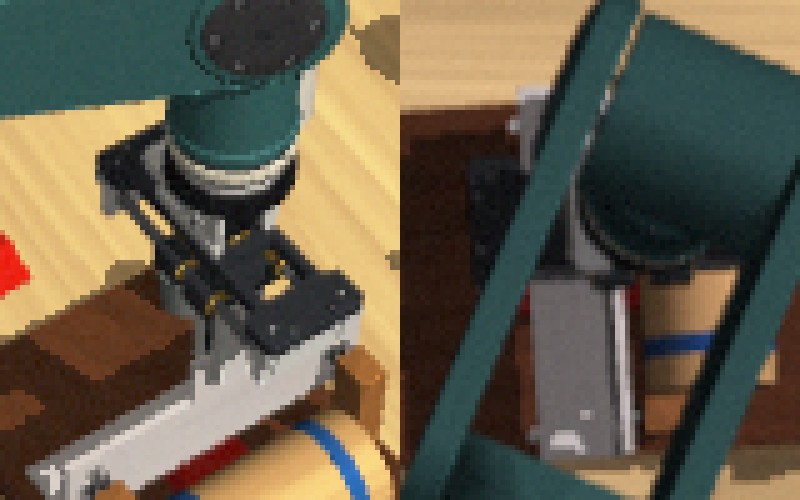

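View pics/w25.png

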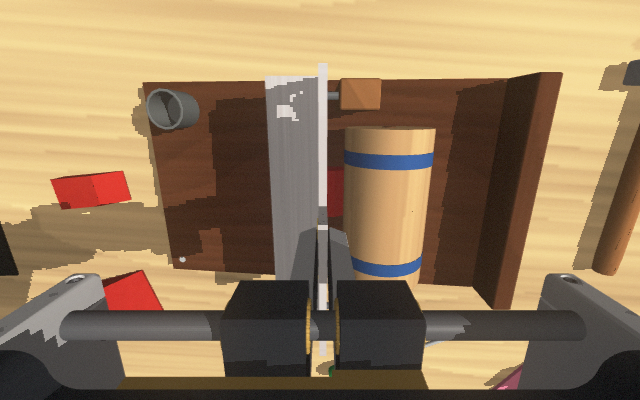

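Request:
{"fn": "jog_arm", "kwargs": {"series": [{"x": -0.005, "y": -0.001, "z": 0, "rx": 0, "ry": 0, "rz": 0}, {"x": -0.006, "y": 0, "z": 0, "rx": 0, "ry": 0, "rz": 0}, {"x": -0.006, "y": 0, "z": 0, "rx": 0, "ry": 0, "rz": 0}, {"x": -0.006, "y": 0, "z": 0, "rx": 0, "ry": 0, "rz": 0}, {"x": 0, "y": 0, "z": 0, "rx": 0, "ry": 0, "rz": 0}]}}

```text
time: 15.3
tool_pos: [0.5221, -0.1228, 0.1369]
ee_rot: [3.138, 0.003, -1.501]
wrist_force: [0.9, 0.2, -3.0]
width: 0.006
```

```bash
 python3 tip.py 26
```

```text
15.3 tcp [ 0.5221 -0.1228  0.1369] ramp [-3.760e-02 -1.000e-04  1.369e-01] [ 3.138e+00  3.000e-03 -1.501e+00] F [ 0.9  0.2 -3. ] w 0.006
```

View pics/w26.png

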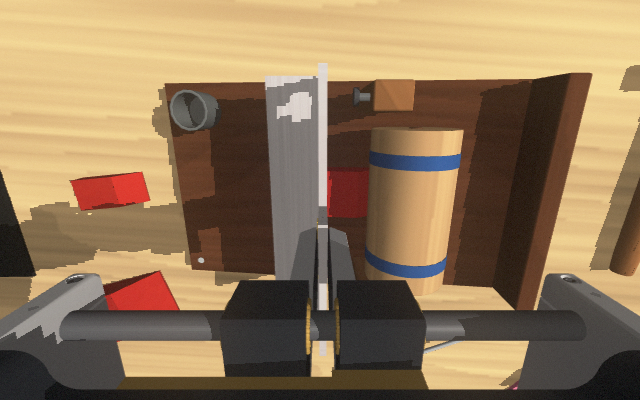

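```bash
python3 - <<'E'
from plan import *
t=cam("pics/top1.npz")
print("glue",ray(t,(251,104),.16),ray(t,(257,121),.03),"jar",ray(t,(207,134),.085))
o,p,q=cur()
g=np.array([.500,.365,0]); 
tgt=g+R.from_euler("z",-1.493).apply([.0225,0,0]); print("tab target",tgt)
a=p+[0,0,.05]; plan(p,q,a,q); b=np.array([.502,.343,a[2]]); plan(a,q,b,RT(-1.49))
E
```

```text
glue [0.77387399 0.15544951 0.16      ] [0.7612065 0.1551846 0.03     ] jar [0.7006756  0.30099957 0.085     ]
tab target [0.50174865 0.34256805 0.        ]
2 rows  d 0.05 ang 0.0
[{"x":0,"y":0,"z":-0.025,"rx":0,"ry":0,"rz":0},{"x":0,"y":0,"z":-0.025,"rx":0,"ry":0,"rz":0}]
13 rows  d 0.4676 ang 0.7
[{"x":-0.036,"y":-0.001,"z":0,"rx":0,"ry":0,"rz":-0.1},{"x":-0.036,"y":-0.001,"z":0,"rx":0,"ry":0,"rz":-0.1},{"x":-0.036,"y":-0.001,"z":0,"rx":0,"ry":0,"rz":-0.1},{"x":-0.036,"y":-0.001,"z":0,"rx":0,"ry":0,"rz":-0.1},{"x":-0.036,"y":-0.001,"z":0,"rx":0,"ry":0,"rz":-0.1},{"x":-0.036,"y":-0.001,"z":0,"rx":0,"ry":0,"rz":-0.1},{"x":-0.036,"y":-0.001,"z":0,"rx":0,"ry":0,"rz":-0.1},{"x":-0.036,"y":-0.001,"z":0,"rx":0,"ry":0,"rz":-0.1},{"x":-0.036,"y":-0.001,"z":0,"rx":0,"ry":0,"rz":-0.1},{"x":-0.036,"y":-0.001,"z":0,"rx":0,"ry":0,"rz":-0.1},{"x":-0.036,"y":-0.001,"z":0,"rx":0,"ry":0,"rz":-0.1},{"x":-0.036,"y":-0.001,"z":0,"rx":0,"ry":0,"rz":-0.1},{"x":-0.036,"y":-0.001,"z":0,"rx":0,"ry":0,"rz":-0.1}]
```

Request:
{"fn": "jog_arm", "kwargs": {"series": [{"x": -0.012, "y": 0, "z": -0.008, "rx": 0, "ry": 0, "rz": 0}, {"x": -0.02, "y": 0, "z": -0.012, "rx": 0, "ry": 0, "rz": 0}, {"x": -0.025, "y": 0, "z": -0.015, "rx": 0, "ry": 0, "rz": 0}, {"x": -0.025, "y": 0, "z": -0.01, "rx": 0, "ry": 0, "rz": 0}, {"x": -0.025, "y": 0, "z": 0, "rx": 0, "ry": 0, "rz": 0}, {"x": -0.025, "y": 0, "z": 0, "rx": 0, "ry": 0, "rz": 0}, {"x": -0.025, "y": 0, "z": 0, "rx": 0, "ry": 0, "rz": 0}, {"x": -0.025, "y": 0, "z": 0, "rx": 0, "ry": 0, "rz": 0}, {"x": -0.025, "y": 0, "z": 0, "rx": 0, "ry": 0, "rz": 0}, {"x": -0.025, "y": 0, "z": 0, "rx": 0, "ry": 0, "rz": 0}, {"x": -0.02, "y": 0, "z": 0, "rx": 0, "ry": 0, "rz": 0}]}}

```text
time: 16.37
tool_pos: [0.5049, 0.1393, 0.1923]
ee_rot: [-3.138, 0.005, -1.513]
wrist_force: [0.5, 0.7, -4.2]
width: 0.0056
```

```bash
python3 look.py 27; python3 - <<'E'
from plan import *
o,p,q=cur(); plan(p,q,np.array([.502,.343,p[2]]),RT(-1.49),8)
E
```

```text
16.3667 [0.5049 0.1393 0.1923] [-0.3003  0.0016  0.1923] above deck 0.1838 [-3.138  0.005 -1.513] [ 0.5  0.7 -4.2] 0.0056
8 rows  d 0.2024 ang 1.2
[{"x":-0.025,"y":-0.001,"z":0,"rx":0,"ry":0,"rz":-0.1},{"x":-0.025,"y":-0.001,"z":0,"rx":0,"ry":0,"rz":-0.1},{"x":-0.025,"y":-0.001,"z":0,"rx":0,"ry":0,"rz":-0.1},{"x":-0.025,"y":-0.001,"z":0,"rx":0,"ry":0,"rz":-0.1},{"x":-0.025,"y":-0.001,"z":0,"rx":0,"ry":0,"rz":-0.1},{"x":-0.025,"y":-0.002,"z":0,"rx":0,"ry":0,"rz":-0.1},{"x":-0.025,"y":-0.002,"z":0,"rx":0,"ry":0,"rz":-0.1},{"x":-0.025,"y":-0.002,"z":0,"rx":0,"ry":0,"rz":-0.1}]
```

View pics/topL27.png

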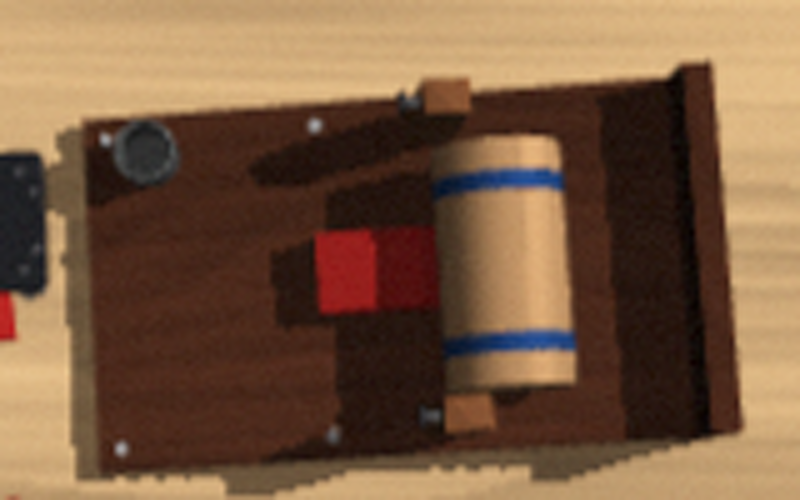

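Request:
{"fn": "jog_arm", "kwargs": {"series": [{"x": -0.025, "y": -0.001, "z": 0, "rx": 0, "ry": 0, "rz": -0.2}, {"x": -0.025, "y": -0.001, "z": 0, "rx": 0, "ry": 0, "rz": -0.2}, {"x": -0.025, "y": -0.001, "z": 0, "rx": 0, "ry": 0, "rz": -0.2}, {"x": -0.025, "y": -0.001, "z": 0, "rx": 0, "ry": 0, "rz": -0.2}, {"x": -0.025, "y": -0.001, "z": 0, "rx": 0, "ry": 0, "rz": -0.2}, {"x": -0.025, "y": -0.002, "z": 0, "rx": 0, "ry": 0, "rz": -0.2}, {"x": -0.025, "y": -0.002, "z": 0, "rx": 0, "ry": 0, "rz": -0.1}, {"x": -0.015, "y": 0, "z": 0, "rx": 0, "ry": 0, "rz": 0}, {"x": 0, "y": 0, "z": 0, "rx": 0, "ry": 0, "rz": 0}]}}

```text
time: 17.22
tool_pos: [0.4998, 0.336, 0.1971]
ee_rot: [-3.136, 0.002, -1.493]
wrist_force: [-0.0, -0.6, -3.6]
width: 0.0059
```

```bash
cat > mat.py <<'E'
from plan import *
from bench import cams
import sys
k=sys.argv[1]; o,p,q=cur()
print(round(o["time"],2),"tcp",p.round(4),o["ee_rot"].round(3),"F",o["wrist_force"].round(1),"w",round(o["width"],4))
out=np.zeros((480,800,3),np.uint8)
for n,x0,y0,off in(("side",190,60,0),("top",140,130,400)):
    s=cams.snapshot(n)["img"][y0:y0+144,x0:x0+120,::-1]
    out[:,off:off+400]=cv2.resize(s,(400,480),interpolation=cv2.INTER_CUBIC)
cv2.imwrite(f"pics/m{k}.png",out)
plan(p,q,np.array([.502,.343,p[2]]),RT(-1.49))
E
python3 mat.py 28
```

```text
17.22 tcp [0.4998 0.336  0.1971] [-3.136e+00  2.000e-03 -1.493e+00] F [-0.  -0.6 -3.6] w 0.0059
1 rows  d 0.0073 ang 0.4
[{"x":-0.007,"y":-0.003,"z":0,"rx":-0.3,"ry":0.1,"rz":-0.2}]
```

View pics/m28.png

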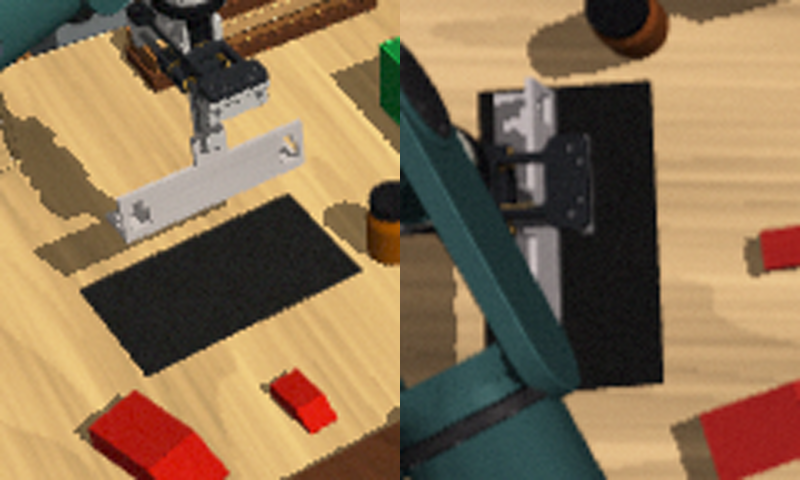

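Request:
{"fn": "jog_arm", "kwargs": {"series": [{"x": -0.004, "y": -0.002, "z": 0.02, "rx": -0.3, "ry": 0, "rz": 0}, {"x": -0.002, "y": 0, "z": 0.025, "rx": 0, "ry": 0, "rz": 0}, {"x": 0, "y": 0, "z": 0.025, "rx": 0, "ry": 0, "rz": 0}, {"x": 0, "y": 0, "z": 0.025, "rx": 0, "ry": 0, "rz": 0}, {"x": 0, "y": 0, "z": 0.015, "rx": 0, "ry": 0, "rz": 0}, {"x": 0, "y": 0, "z": 0.01, "rx": 0, "ry": 0, "rz": 0}, {"x": 0, "y": 0, "z": 0, "rx": 0, "ry": 0, "rz": 0}]}}

```text
time: 17.9
tool_pos: [0.507, 0.3291, 0.0781]
ee_rot: [-3.132, -0.003, -1.508]
wrist_force: [-1.0, -0.1, -3.3]
width: 0.0056
```

```bash
python3 mat.py 29
```

```text
17.9 tcp [0.507  0.3291 0.0781] [-3.132e+00 -3.000e-03 -1.508e+00] F [-1.  -0.1 -3.3] w 0.0056
1 rows  d 0.0148 ang 1.2
[{"x":-0.014,"y":0.004,"z":0,"rx":-0.5,"ry":-0.2,"rz":-1.0}]
```

View pics/m29.png

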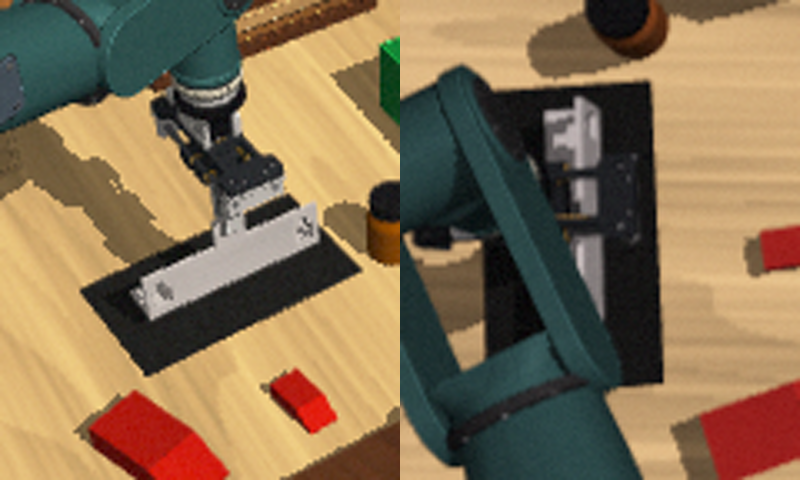

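Remaining about 30 mm; correct position and go down gently.

Request:
{"fn": "jog_arm", "kwargs": {"series": [{"x": -0.008, "y": 0.003, "z": 0.006, "rx": -0.5, "ry": -0.2, "rz": -0.7}, {"x": -0.006, "y": 0.001, "z": 0.008, "rx": 0, "ry": 0, "rz": 0}, {"x": 0, "y": 0, "z": 0.005, "rx": 0, "ry": 0, "rz": 0}, {"x": 0, "y": 0, "z": 0, "rx": 0, "ry": 0, "rz": 0}]}}

```text
time: 18.33
tool_pos: [0.5073, 0.347, 0.0669]
ee_rot: [-3.127, 0.008, -1.495]
wrist_force: [0.0, -1.0, -4.7]
width: 0.0059
```

```bash
python3 mat.py 30
```

```text
18.33 tcp [0.5073 0.347  0.0669] [-3.127  0.008 -1.495] F [ 0.  -1.  -4.7] w 0.0059
1 rows  d 0.0066 ang 1.0
[{"x":0.004,"y":0.006,"z":0,"rx":-0.8,"ry":0.4,"rz":-0.3}]
```

View pics/m30.png

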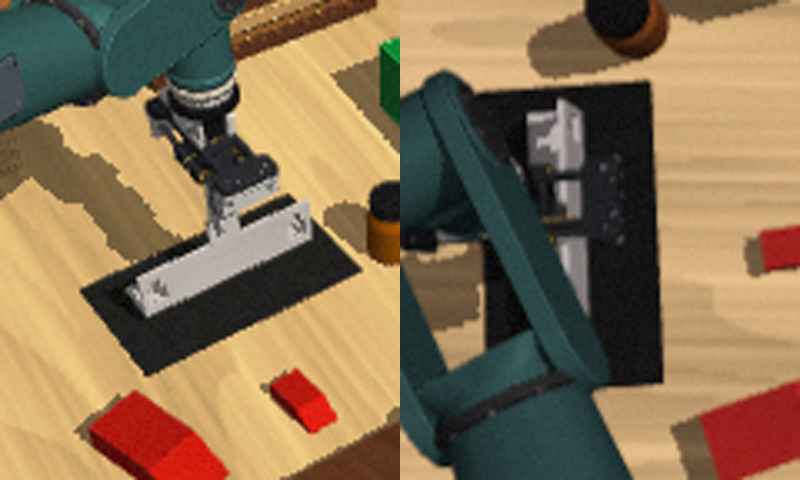

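Request:
{"fn": "jog_arm", "kwargs": {"series": [{"x": 0.001, "y": 0.003, "z": 0.005, "rx": -0.8, "ry": 0.4, "rz": 0}, {"x": 0, "y": 0.002, "z": 0.006, "rx": 0, "ry": 0, "rz": 0}, {"x": 0, "y": 0, "z": 0.005, "rx": 0, "ry": 0, "rz": 0}, {"x": 0, "y": 0, "z": 0, "rx": 0, "ry": 0, "rz": 0}]}}

```text
time: 18.77
tool_pos: [0.503, 0.3461, 0.0514]
ee_rot: [-3.139, 0.001, -1.495]
wrist_force: [-0.2, -0.6, -2.8]
width: 0.0057
```

```bash
python3 mat.py 31
```

```text
18.77 tcp [0.503  0.3461 0.0514] [-3.139e+00  1.000e-03 -1.495e+00] F [-0.2 -0.6 -2.8] w 0.0057
1 rows  d 0.0033 ang 0.3
[{"x":0.003,"y":0.001,"z":0,"rx":-0.1,"ry":0.1,"rz":-0.3}]
```

View pics/m31.png

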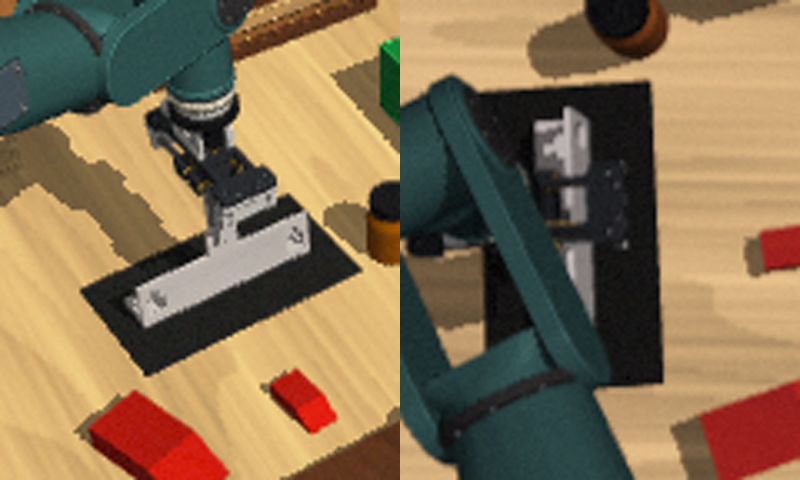

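Request:
{"fn": "jog_arm", "kwargs": {"series": [{"x": 0, "y": 0, "z": 0.003, "rx": -0.1, "ry": 0, "rz": 0}, {"x": 0, "y": 0, "z": 0.003, "rx": 0, "ry": 0, "rz": 0}, {"x": 0, "y": 0, "z": 0, "rx": 0, "ry": 0, "rz": 0}]}}

```text
time: 19.12
tool_pos: [0.5045, 0.3469, 0.048]
ee_rot: [-3.137, 0.003, -1.495]
wrist_force: [-0.6, 0.4, -3.1]
width: 0.0054
```

```bash
python3 mat.py 32
```

```text
19.12 tcp [0.5045 0.3469 0.048 ] [-3.137e+00  3.000e-03 -1.495e+00] F [-0.6  0.4 -3.1] w 0.0054
1 rows  d 0.0046 ang 0.4
[{"x":0.004,"y":0.003,"z":0,"rx":-0.2,"ry":0.2,"rz":-0.3}]
```

Request:
{"fn": "jog_arm", "kwargs": {"series": [{"x": 0, "y": 0, "z": 0.003, "rx": -0.2, "ry": 0, "rz": 0}, {"x": 0, "y": 0, "z": 0.003, "rx": 0, "ry": 0, "rz": 0}, {"x": 0, "y": 0, "z": 0, "rx": 0, "ry": 0, "rz": 0}]}}

```text
time: 19.47
tool_pos: [0.5048, 0.3472, 0.0487]
ee_rot: [-3.138, 0.005, -1.495]
wrist_force: [0.9, 0.1, -3.8]
width: 0.0059
```

```bash
python3 mat.py 33
```

```text
19.47 tcp [0.5048 0.3472 0.0487] [-3.138  0.005 -1.495] F [ 0.9  0.1 -3.8] w 0.0059
1 rows  d 0.0051 ang 0.4
[{"x":0.004,"y":0.003,"z":0,"rx":-0.2,"ry":0.3,"rz":-0.3}]
```

View pics/m33.png

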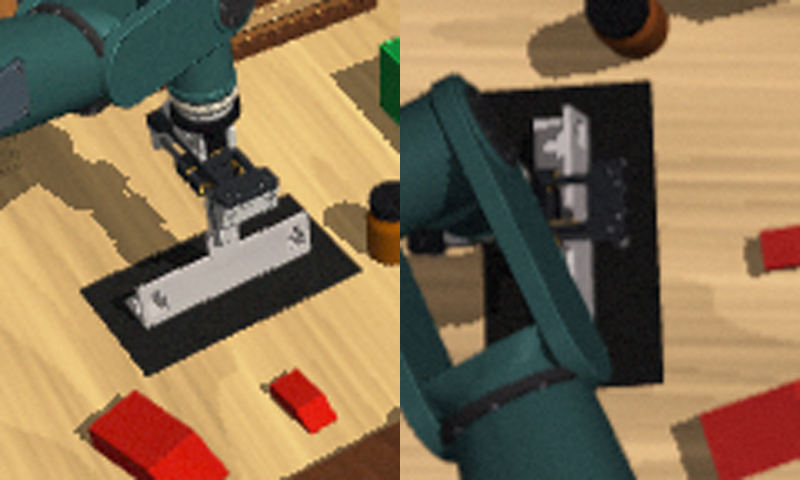

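Request:
{"fn": "jog_arm", "kwargs": {"series": [{"x": 0, "y": 0, "z": 0.005, "rx": 0, "ry": 0.3, "rz": 0}, {"x": 0, "y": 0, "z": 0.005, "rx": 0, "ry": 0, "rz": 0}, {"x": 0, "y": 0, "z": 0, "rx": 0, "ry": 0, "rz": 0}]}}

```text
time: 19.82
tool_pos: [0.5056, 0.3476, 0.0491]
ee_rot: [-3.134, 0.001, -1.495]
wrist_force: [-0.2, 0.2, -3.8]
width: 0.0062
```

```bash
python3 mat.py 34
```

```text
19.82 tcp [0.5056 0.3476 0.0491] [-3.134e+00  1.000e-03 -1.495e+00] F [-0.2  0.2 -3.8] w 0.0062
1 rows  d 0.0059 ang 0.5
[{"x":0.004,"y":0.004,"z":0,"rx":-0.5,"ry":0,"rz":-0.3}]
```

View pics/m34.png

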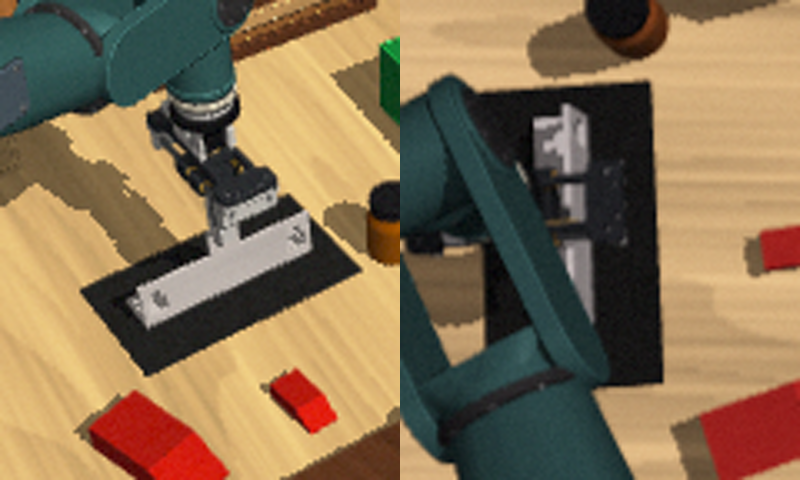

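```bash
python3 - <<'E'
from plan import *
o,p,q=cur(); print(o["joint_positions"].round(3),o["joint_torque"].round(1),o["wrist_torque"].round(2))
t=cam("pics/top1.npz");s=cam("pics/side0.npz")
# predicted stop corners if underside z=h
Rm=R.from_euler("z",-1.495)
for h in(.004,.010,.02):
    c=np.array([p[0],p[1],h])
    out=[]
    for X in((.003,-.115,0),(.003,.115,0),(.003,.115,.062),(.003,-.115,.062)):
        out.append(((proj(s,c+Rm.apply(X))[0]-(190,60))*400/120).round())
    print(h,out)
E
```

```text
[ 0.511  0.274  1.4   -0.003  1.459  2.006] [  0.  -43.2 -30.8   0.1   0.2  -0. ] [ 0.   -0.03  0.  ]
0.004 [array([145., 327.]), array([309., 249.]), array([307., 211.]), array([137., 290.])]
0.01 [array([144., 323.]), array([309., 245.]), array([307., 208.]), array([136., 286.])]
0.02 [array([143., 317.]), array([309., 240.]), array([306., 201.]), array([135., 280.])]
```

```bash
python3 - <<'E'
import cv2
from bench import cams
im=cams.snapshot("side")["img"][105:175,210:300,::-1]
cv2.imwrite("pics/z34.png",cv2.resize(im,None,fx=8,fy=8,interpolation=cv2.INTER_NEAREST))
E
```

```text
(no output)
```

View pics/z34.png

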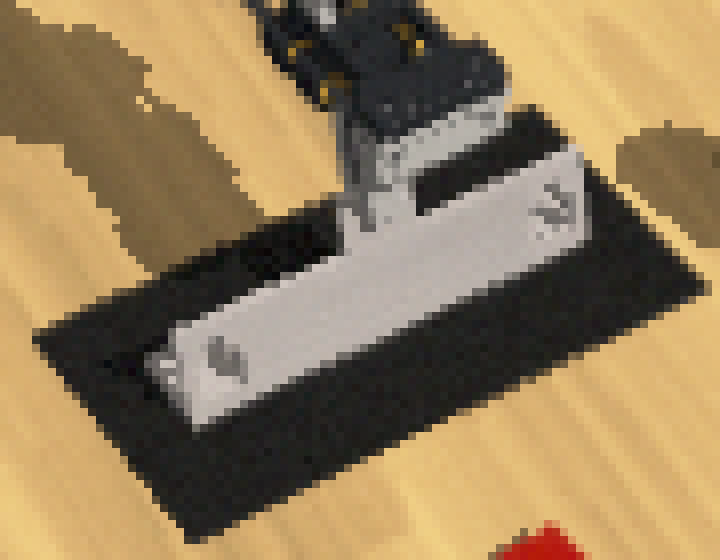

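Request:
{"fn": "jog_arm", "kwargs": {"series": [{"x": 0, "y": 0, "z": 0.004, "rx": -0.3, "ry": 0, "rz": 0}]}}

```text
time: 20.05
tool_pos: [0.506, 0.3478, 0.0476]
ee_rot: [-3.138, 0.001, -1.495]
wrist_force: [-11.6, -7.4, 31.0]
width: 0.0057
```

```bash
python3 mat.py 35;  python3 mat.py 36
```

```text
20.05 tcp [0.506  0.3478 0.0476] [-3.138e+00  1.000e-03 -1.495e+00] F [-11.6  -7.4  31. ] w 0.0057
1 rows  d 0.0062 ang 0.3
[{"x":0.004,"y":0.004,"z":0,"rx":-0.2,"ry":0.1,"rz":-0.3}]
20.15 tcp [0.5059 0.3477 0.0477] [-3.138e+00  1.000e-03 -1.495e+00] F [-6.7 -3.6 16.1] w 0.006
1 rows  d 0.0061 ang 0.3
[{"x":0.004,"y":0.004,"z":0,"rx":-0.2,"ry":0.1,"rz":-0.3}]
```

Request:
{"fn": "jog_arm", "kwargs": {"series": [{"x": 0, "y": 0, "z": 0, "rx": 0, "ry": 0, "rz": 0}, {"x": 0, "y": 0, "z": 0, "rx": 0, "ry": 0, "rz": 0}]}}

```text
time: 20.42
tool_pos: [0.5061, 0.3478, 0.048]
ee_rot: [-3.137, 0.002, -1.495]
wrist_force: [0.1, 0.7, -3.7]
width: 0.0057
```

Request:
{"fn": "jog_arm", "kwargs": {"series": [{"x": 0, "y": 0, "z": 0, "rx": 0, "ry": 0, "rz": 0}, {"x": 0, "y": 0, "z": 0, "rx": 0, "ry": 0, "rz": 0}, {"x": 0, "y": 0, "z": 0, "rx": 0, "ry": 0, "rz": 0}, {"x": 0, "y": 0, "z": 0, "rx": 0, "ry": 0, "rz": 0}, {"x": 0, "y": 0, "z": 0, "rx": 0, "ry": 0, "rz": 0}], "claw": 0.4}}

```text
time: 20.83
tool_pos: [0.5064, 0.348, 0.0453]
ee_rot: [-3.139, 0.001, -1.495]
wrist_force: [0.3, 0.5, 0.0]
width: 0.0355
```

```bash
python3 mat.py 37
```

```text
20.83 tcp [0.5064 0.348  0.0453] [-3.139e+00  1.000e-03 -1.495e+00] F [0.3 0.5 0. ] w 0.0355
1 rows  d 0.0066 ang 0.3
[{"x":0.005,"y":0.005,"z":0,"rx":-0.1,"ry":0.1,"rz":-0.3}]
```

View pics/m37.png

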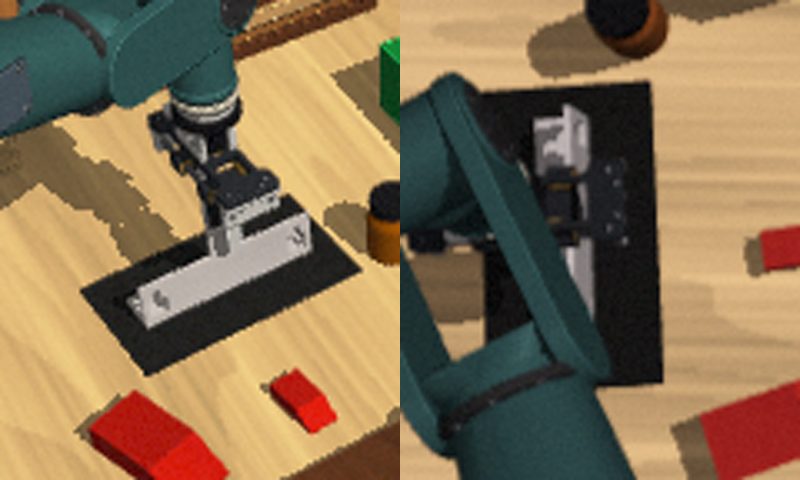

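Released and standing. Lift straight up, slowly at first.

Request:
{"fn": "jog_arm", "kwargs": {"series": [{"x": 0, "y": 0, "z": -0.01, "rx": 0, "ry": 0, "rz": 0}, {"x": 0, "y": 0, "z": -0.015, "rx": 0, "ry": 0, "rz": 0}, {"x": 0, "y": 0, "z": -0.02, "rx": 0, "ry": 0, "rz": 0}, {"x": 0, "y": 0, "z": -0.03, "rx": 0, "ry": 0, "rz": 0}, {"x": 0, "y": 0, "z": -0.03, "rx": 0, "ry": 0, "rz": 0}, {"x": 0, "y": 0, "z": -0.03, "rx": 0, "ry": 0, "rz": 0}, {"x": 0.03, "y": 0.03, "z": -0.02, "rx": 0, "ry": 0, "rz": 0}, {"x": 0.03, "y": 0.03, "z": -0.02, "rx": 0, "ry": 0, "rz": 0}, {"x": 0, "y": 0, "z": 0, "rx": 0, "ry": 0, "rz": 0}]}}

```text
time: 21.68
tool_pos: [0.4544, 0.2878, 0.2253]
ee_rot: [3.139, -0.002, -1.493]
wrist_force: [1.1, 0.5, 1.1]
width: 0.0377
```

```bash
python3 mat.py 38; python3 look.py 38; python3 - <<'E'
import cv2,numpy as np
a=cv2.resize(cv2.imread("pics/topL38.png"),(480,300)); b=cv2.resize(cv2.imread("pics/sideL38.png"),(320,250))
c=np.zeros((300,800,3),np.uint8); c[:,:480]=a; c[:250,480:]=b; cv2.imwrite("pics/f38.png",c)
E
```

```text
21.68 tcp [0.4544 0.2878 0.2253] [ 3.139e+00 -2.000e-03 -1.493e+00] F [1.1 0.5 1.1] w 0.0377
3 rows  d 0.0729 ang 0.3
[{"x":-0.017,"y":-0.017,"z":0,"rx":0,"ry":0,"rz":-0.1},{"x":-0.017,"y":-0.017,"z":0,"rx":0,"ry":0,"rz":-0.1},{"x":-0.017,"y":-0.017,"z":0,"rx":0,"ry":0,"rz":-0.1}]
21.7833 [0.4555 0.2899 0.2206] [-0.454  -0.0369  0.2206] above deck 0.2283 [ 3.135e+00 -2.000e-03 -1.493e+00] [-0.2  0.3 -0. ] 0.0374
```

View pics/m38.png

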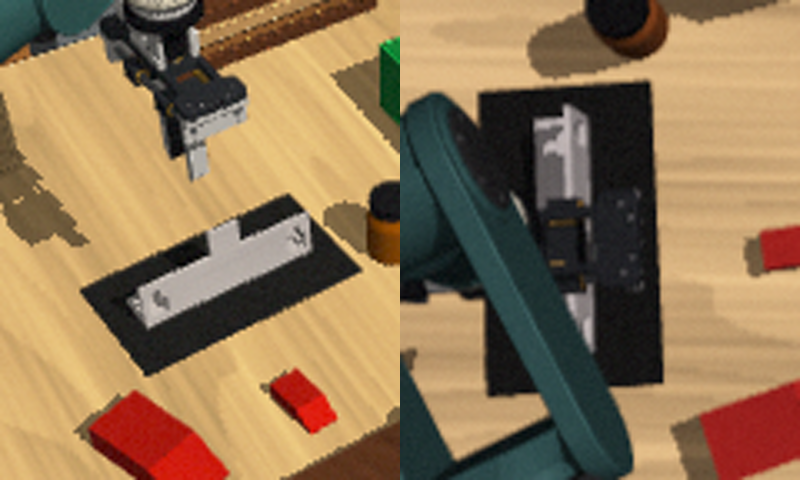

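View pics/f38.png

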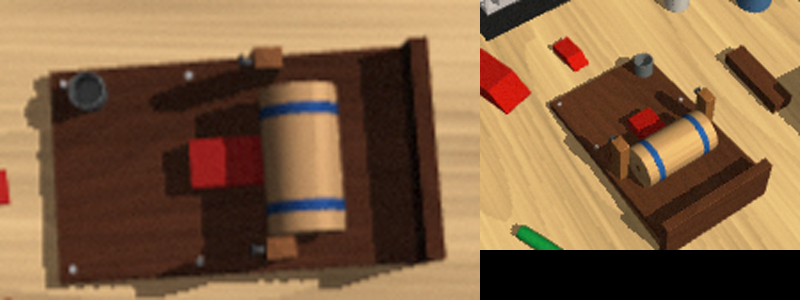

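```bash
python3 - <<'E'
from plan import *
t=cam("pics/top1.npz")
for v in(232,312):
    X=inramp(ray(t,(270+(316 if v==232 else 319)/5-.4,140+v/5-.4),.060)); print("chock back top",X.round(4),"nose~",(X[0]+.1*np.cos(.105)-.026*np.sin(.105)*-1).round(4))
# post silhouette right edge: top view; match centre
for x in(.04,.044,.048,.052,.056):
    c=W(x,0,.0798+x*.1051); ang=np.linspace(0,2*np.pi,73)
    P=np.array([c+Rr.apply([.04*np.cos(a),0,.04*np.sin(a)]) for a in ang]); print(x,((proj(t,P)[:,0]-270)*5).max().round(1))
t0=((569+0)); 
E
```

```text
chock back top [-0.0658  0.0261  0.06  ] nose~ 0.0364
chock back top [-0.0671 -0.0244  0.06  ] nose~ 0.035
0.04 554.8
0.044 561.4
0.048 567.9
0.052 574.5
0.056 581.1
```

```bash
python3 -c "
from bench import ticket
print(ticket.close_job())"
```

```text
the job is handed in; nothing more can be done
None
```

I pushed the chock under the hanging stop until it met the post. Then I lifted the stop about 21 mm, pulled it off downhill, stood it on the mat and let go. The job was handed in at about 22 s.

**Last checks (from the camera pictures):**
- **Post and chock:** the post sits still against the chock at about x = 48 mm. My push rolled it about 8 mm uphill of the stop, which is inside the allowed 33–70 mm. The chock nose is at about x = 36 mm, on the ramp's middle and square.
- **Stop:** it stands upright and lengthwise on the mat, within about 10 mm of its middle. The robot is clear of everything.
- **Bystanders:** none appears to have moved in the pictures I checked. I did not look at the mallet again at the end.

**Disagreements:**
- **Tool height:** the reported tool point lay about 30–37 mm beyond the visible fingertips. My first push therefore passed over the chock without touching it, and I corrected for this from the pictures.
- **Small moves:** these often fell short or drifted a few millimetres sideways, so I checked the position after each one.
- **Not measured:** the contact force between the chock and the post. That the post leans on the chock is judged from the pictures only.

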